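# File the coasters in the lever-arch keeper

### The arm

A 6-joint arm with a two-finger parallel gripper is mounted at the origin on the work surface. World frame = base frame: x ahead of the robot, y to its left, z up, the work surface at z = 0. Lengths are in m, angles in degrees, forces in N, time in s.
With the tool pointing down it reaches from about 0.35 to 0.875 m from the base axis. Payload 4.2 kg.
Tool frame: the origin (TCP) lies between the finger pads; the fingertips stand 25 mm ahead of it and the grasp point (between the pads) lies 6 mm ahead of it (r.tips_ahead is the distance from the TCP to the fingertips, in m); z points along the fingers, y is the direction in which the jaws open and shut (so a half turn about z gives the same grasp; the last joint's range is limited). The gripper opens to 87 mm and grips with 3 to 60 N. Pads are 19 mm wide; open, the fingers measure 117 mm over their backs; the gripper's body (75 mm by 190 mm) begins 51 mm behind the grasp point.
Start: joints at [91.02, 22.042, 0.453, 0, -68.411, -14.817], TCP at [0.149, 0.607, 0.224] pointing down, gripper open.
Joint ranges: [-179.83, 179.83], [-69.29, 118.12], [-61.27, 80.66], [-181.25, 117.63], [-171.15, -9.14], [-177.46, 177.46]. Speed limits (degrees/s): [159.86, 159.86, 180, 180, 180, 180].

### API

Orientations are given as a 3x3 rotation matrix whose columns are the frame's x, y, z axes.
In Python, from station import r, vision, finish_job gives the robot as it stands.
- The arm moves only by the shell command python3 -m jog 'ROWS'. ROWS is a JSON object of lists of equal length, an entry for each row: "rot": the turn, a rotation vector about the world's x, y, z in degrees, a list of three; "delta_pos": the shift along the world's x, y, z in mm, a list of three; "grip": the opening in per cent of the stroke, from 0 (shut) to 100 (fully open). A call has 1 to 10 rows; each row shifts and turns the commanded pose from where the row before left it; what a row does not reach is not made up. A row lasts 1/12 s, in which the tool goes at most 41.7 mm and 7.16 degrees, less where a joint would pass 70% of its speed; a pose out of reach is approached as far as the arm can. A call with a gripper value outside its range is refused whole. The fingers move at their own pace and stop on an object; the grip force is fixed at half the most. Time passes only in rows, so rows that do not move let the fingers close. It gives the time, the measured TCP pose, the force and the opening at its end, in the units of the state.
- r.sense(): the state, without advancing time (a new reading comes with each control period).
- vision.capture(name): name is "scene" or "top" or "wrist"; returns a dict with "frame" (420x560x3 uint8, red, green, blue), "K" (3x3 intrinsics, pixels), "xyz" and "orientation" of the camera in the world. Camera axes: x right, y up, looking along -z (the intrinsics and any distortion apply to the point x, -y, -z); pixel columns grow to the right and rows downward; lengths in m; the calibration is good to about 2 mm. A picture is of the moment at which its call begins. There is no depth.
- finish_job(): hands the job in, once; it reports no verdict.
The state is a dict: "time_s": time; "joints": joint angles; "joint_velocities": joint speeds; "effort": joint torques, N m; "tcp_pos": TCP position; "ee_rot": TCP orientation; "wrist_force": force on the tool from outside, world axes, zero at the start; "moment": the same for the moment, N m; "gripper_width": opening from 0.0 (shut) to 1.0 (fully open).
Only numpy, scipy, OpenCV 4.12 (cv2) and the standard library are available. Lean on these libraries where they do the work, as an engineer would, in place of code of your own. Each camera call takes 0.05 s, during which the arm holds its last target. There are 200 camera calls.

### The job

Put the loose coasters away in the lever-arch keeper: turn its lock handle to off, lift the lever so the rings spring open, and lay every coaster flat and square in the bay of its own colour, stacking a second one of a colour on the first. Then press the lever right down so the rings close over them and turn the lock handle back on. Work the rings by the lever without prying at them, and leave the lantern, jug, doll and clip box where they stand.

Things in the scene. Friction and masses are not known exactly. Their poses are not given: they have to be found in the camera images.
- keeper: lever-arch coaster keeper: dark base plate 140 (x) x 350 (y) x 10 mm, fixed to the ledge, with a 62 mm wide tab out to x = -124 mm carrying the lock. Origin under the plate's centre, -x towards the robot. Bays at y = +105 (mustard floor) and -105 mm (teal); the lever runs along x between them. Four 6 mm wire rings cross the bays at y = +-70 and +-140 mm
- bay_mustard (a point): centre of the mustard bay's floor, 10 mm above the ledge; axes as the keeper's. Coasters lie with the long side along keeper y, a second of the colour on the first. Coloured floor 84 (x) x 114 (y) mm; at each y end a steel cheek (4 mm thick, 60 long in x, 14 high), inner faces 58 mm from the centre; the sides towards +x and -x are open for fingers
- bay_teal (a point): the same for the teal bay
- lever (a joint): lever angle, rad: 0 = flat, rings closed; 1.2 = fully lifted, rings open. An over-centre spring holds it at either end and snaps it on past about 0.6; about 5 N at lever_grip moves it. It cannot rise while the lock bar lies over its tip
- lever_hinge (a point): on the lever's hinge axis (along keeper y), at keeper x = +45 mm, 30 mm above the ledge. The lever turns about it in the keeper's x-z plane: flat, it points to keeper -x (towards the robot); it swings up and away from the robot
- lever_grip (a point): the red band on the lever, 80 mm from the hinge, on the centre line (30 mm above the ledge when flat). The lever is a steel bar 14 mm wide (keeper y) and 9 mm thick; its tip is 110 mm from the hinge. Pinched across its width from above, it turns between the fingers as it swings
- ring_far (a joint): angle of the far half rings, rad: 0 = closed (halves meet 49 mm above the ledge), 1.4 = open. Geared to the lever (7/6 of its angle). Hinge line along keeper y at x = +57.5 mm, 13 mm above the ledge; open, they splay outwards to about 85 mm from the keeper's middle line and 75 mm above the ledge
- ring_near (a joint): the same for the near half rings, hinge line at keeper x = -57.5 mm
- lock (a joint): angle of the rotary lock handle, rad: 0 = on (bar along keeper x, its end over the lever's tip), 1.571 = off (bar along keeper y). Grows clockwise seen from above. An over-centre detent snaps it to either end from about half way; about 0.1 N m turns it
- lock_grip (a point): on the lock's vertical turning axis (keeper x = -92 mm, y = 0), 60 mm above the ledge, where to pinch it. The handle is an orange bar 76 long x 14 wide x 32 mm high, centred on the axis, from 40 to 72 mm above the ledge. This point turns with the handle: its x axis lies along the bar
- mustard_a: mustard yellow oblong hard-silicone coaster, rounded slab 56 (its x) x 100 (its y) x 12 mm thick, about 75 g, shallow ridges on its top. Origin at the centre of its underside. May be absent (None)
- mustard_b: mustard yellow oblong hard-silicone coaster, rounded slab 56 (its x) x 100 (its y) x 12 mm thick, about 75 g, shallow ridges on its top. Origin at the centre of its underside. May be absent (None)
- teal_a: teal oblong hard-silicone coaster, rounded slab 56 (its x) x 100 (its y) x 12 mm thick, about 75 g, shallow ridges on its top. Origin at the centre of its underside. May be absent (None)
- teal_b: teal oblong hard-silicone coaster, rounded slab 56 (its x) x 100 (its y) x 12 mm thick, about 75 g, shallow ridges on its top. Origin at the centre of its underside. May be absent (None)
- lantern: bystander: chrome tealight lantern with clear sides, 90 x 90 x 195 mm tall, origin under its centre
- jug: bystander: mint ceramic jug, 110 mm across, 160 mm tall, handle reaching 88 mm to its +y, origin under its centre
- doll: bystander: painted wooden nesting doll, 72 mm across, 122 mm tall, origin under its centre
- clip_box: bystander: grey plastic hair clip box, 70 x 120 x 35 mm tall, origin under its centre
Things that resemble listed ones, but are neither listed nor needed, are in the scene too. What is shaped like the teal_b but red is not meant.

How it is judged (in metres and radians):
On the way, in this order (a step that is already met when the one before it is completed fails the run):
1. the lock handle is turned to off (value of joint lock above 1.35 rad), for 0.2 s.
2. the lever is lifted and the rings stand open (value of joint lever above 1.05 rad and value of joint each of ring_far, ring_near above 1.2 rad), for 0.2 s.
3. every coaster lies in the bay of its colour, let go, with the rings open (all of step 2 and x of mustard_a in the frame of bay_mustard between -0.016 and 0.016 m and y of mustard_a in the frame of bay_mustard between -0.016 and 0.016 m and z of mustard_a in the frame of bay_mustard between -0.005 and 0.018 m and angle between the y axis of each of mustard_a, mustard_b, teal_a, teal_b and the y axis of keeper, either way round below 0.2 rad and angle between each of mustard_a, mustard_b, teal_a, teal_b's own z axis and vertical below 0.12 rad and linear speed of each of mustard_a, mustard_b, teal_a, teal_b below 0.03 m/s and contact force between the fingers and mustard_a below 0.3 N and x of mustard_b in the frame of bay_mustard between -0.016 and 0.016 m and y of mustard_b in the frame of bay_mustard between -0.016 and 0.016 m and z of mustard_b in the frame of bay_mustard between -0.005 and 0.018 m and contact force between the fingers and mustard_b below 0.3 N and x of teal_a in the frame of bay_teal between -0.016 and 0.016 m and y of teal_a in the frame of bay_teal between -0.016 and 0.016 m and z of teal_a in the frame of bay_teal between -0.005 and 0.018 m and contact force between the fingers and teal_a below 0.3 N and x of teal_b in the frame of bay_teal between -0.016 and 0.016 m and y of teal_b in the frame of bay_teal between -0.016 and 0.016 m and z of teal_b in the frame of bay_teal between -0.005 and 0.018 m and contact force between the fingers and teal_b below 0.3 N), for 0.2 s.
4. the lever is pressed down and the rings are closed over the coasters (x of mustard_a in the frame of bay_mustard between -0.016 and 0.016 m and y of mustard_a in the frame of bay_mustard between -0.016 and 0.016 m and z of mustard_a in the frame of bay_mustard between -0.005 and 0.018 m and angle between the y axis of each of mustard_a, mustard_b, teal_a, teal_b and the y axis of keeper, either way round below 0.2 rad and angle between each of mustard_a, mustard_b, teal_a, teal_b's own z axis and vertical below 0.12 rad and x of mustard_b in the frame of bay_mustard between -0.016 and 0.016 m and y of mustard_b in the frame of bay_mustard between -0.016 and 0.016 m and z of mustard_b in the frame of bay_mustard between -0.005 and 0.018 m and x of teal_a in the frame of bay_teal between -0.016 and 0.016 m and y of teal_a in the frame of bay_teal between -0.016 and 0.016 m and z of teal_a in the frame of bay_teal between -0.005 and 0.018 m and x of teal_b in the frame of bay_teal between -0.016 and 0.016 m and y of teal_b in the frame of bay_teal between -0.016 and 0.016 m and z of teal_b in the frame of bay_teal between -0.005 and 0.018 m and value of joint lever below 0.08 rad and value of joint each of ring_far, ring_near below 0.1 rad), for 0.2 s.
5. the lock handle is turned back on (all of step 4 and value of joint lock below 0.15 rad), for 0.2 s.
At the end, for the whole second after the job is handed in: Every coaster present lies at rest in the bay of its own colour (centre within 16 mm of the bay's centre in keeper x and y, long side within 0.2 rad of the bay's, tilted less than 0.12 rad, on the floor or on one other coaster), lever below 0.08 rad, rings below 0.1 rad, lock below 0.15 rad (all of step 5 and linear speed of each of mustard_a, mustard_b, teal_a, teal_b below 0.03 m/s); the robot touches nothing.
It fails at once if lantern pushed more than 3 cm from its place or tipped (distance of lantern from where it was at the start of the episode above 0.03 m or angle between lantern's own z axis and vertical above 0.35 rad).
It fails at once if jug pushed more than 3 cm from its place or tipped (distance of jug from where it was at the start of the episode above 0.03 m or angle between jug's own z axis and vertical above 0.35 rad).
It fails at once if doll pushed more than 3 cm from its place or tipped (distance of doll from where it was at the start of the episode above 0.03 m or angle between doll's own z axis and vertical above 0.35 rad).
It fails at once if clip_box pushed more than 3 cm from its place or tipped (distance of clip_box from where it was at the start of the episode above 0.03 m or angle between clip_box's own z axis and vertical above 0.35 rad).
It fails at once if rings pried at by the gripper with more than 15 N (contact force between the fingers and ring_far above 15 N or contact force between the fingers and ring_near above 15 N).
Of mustard_a, mustard_b, teal_a, teal_b only 3 to 4 are there at a start; the rules pass over those that are not, and their reading is None.
At some moment in a run one of mustard_a, mustard_b, teal_a, teal_b may be knocked a few centimetres aside while the robot is not near it.
Once in a run the grip may slacken for a moment while it holds something.
It also fails if it takes over 210 s, if anything falls off the work surface, if the arm or the gripper's body presses on something with over 40 N, if the wrist force passes 120 N, or if a joint passes its speed limit or range.

## Working session

There is one attempt and no reset: what is moved stays moved. The work goes in short steps, Python scripts to look and compute and a shell command to move; the robot and the scene stay as the last step left them, time stands still between calls to the robot, and variables do not carry over. Pictures are saved under pics/ and viewed, about 12 in all and at most 16, crops included, and the job is handed in when it is done.

```bash
ls; mkdir -p pics
cat > h.py <<'E'
import numpy as np, cv2
from station import r, vision, finish_job
def cap(n,save=None):
    c=vision.capture(n)
    if save: cv2.imwrite(f'pics/{save}.png',cv2.cvtColor(c['frame'],cv2.COLOR_RGB2BGR))
    return c
def ray(c,u,v,z):
    K=np.array(c['K']);R=np.array(c['orientation']);p=np.array(c['xyz'])
    d=np.linalg.inv(K)@[u,v,1];d=R@[d[0],-d[1],-d[2]]
    return p+d*(z-p[2])/d[2]
def proj(c,P):
    K=np.array(c['K']);R=np.array(c['orientation']);q=R.T@(np.array(P)-c['xyz'])
    w=K@[q[0],-q[1],-q[2]];return w[:2]/w[2]
E
python3 - <<'E'
from h import *
a=cap('top','top0');b=cap('scene','scene0')
for c in(a,b):print({k:np.round(v,3).tolist() for k,v in c.items() if k!='frame'})
print(r.sense())
E
```

```text
pics
{'K': [[458.071, 0.0, 280.199], [0.0, 458.071, 207.914], [0.0, 0.0, 1.0]], 'xyz': [0.29, -0.019, 1.302], 'orientation': [[0.018, 0.977, -0.212], [-1.0, 0.018, -0.001], [0.003, 0.212, 0.977]]}
{'K': [[495.987, 0.0, 287.753], [0.0, 495.987, 204.076], [0.0, 0.0, 1.0]], 'xyz': [1.32, 0.684, 1.285], 'orientation': [[-0.64, -0.594, 0.487], [0.768, -0.481, 0.422], [-0.016, 0.644, 0.765]]}
{'time_s': 0.1, 'joints': array([ 9.10207302e+01,  2.20873509e+01,  3.88452301e-01, -2.61481499e-02,
       -6.84125546e+01, -1.48146960e+01]), 'joint_velocities': array([-0.03404369, -0.15722994,  0.13347914,  0.09770666,  0.00227956,
        0.03135269]), 'effort': array([-3.66913282e-04, -3.91688132e+01,  1.87936413e+01,  4.23197553e+00,
        1.34560140e-02, -6.93901734e-05]), 'tcp_pos': array([0.1488909 , 0.60645386, 0.22346212]), 'ee_rot': array([[ 9.71119266e-01, -2.38594256e-01, -3.89640850e-04],
       [-2.38594558e-01, -9.71117307e-01, -1.95244006e-03],
       [ 8.74540099e-05,  1.98901834e-03, -9.99998018e-01]]), 'wrist_force': array([0.26683204, 0.67888644, 0.39518411]), 'moment': array([-0.00530359,  0.00136606, -0.04042523]), 'gripper_width': 1.0025412891126915}
```

View pics/top0.png

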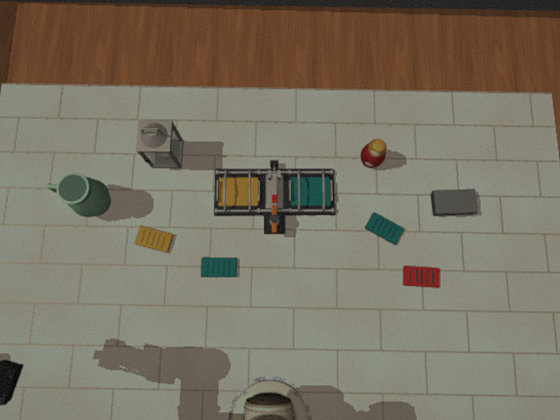

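View pics/scene0.png

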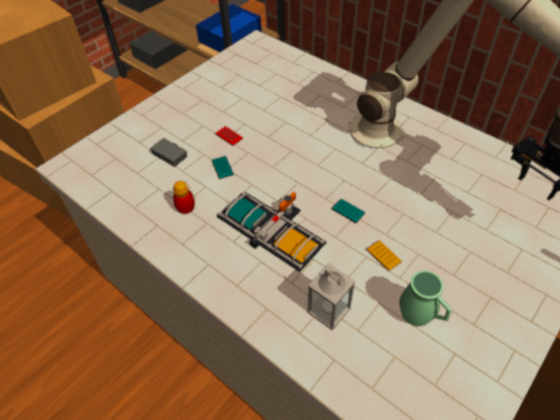

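Top image: mustard coaster at (154,239), teal coasters at (219,267) and (384,228). Look-alikes are the red slab at (421,276), which is excluded, and the bay floors at (240,192) and (311,192). The keeper is centred near (275,192), with the orange lock at (275,215). Now I'll measure.

```bash
cat >> h.py <<'E'
def blobs(c,z=0.012,amin=60):
    hsv=cv2.cvtColor(c['frame'],cv2.COLOR_RGB2HSV);out=[]
    for n,lo,hi in(('mustard',(15,150,90),(28,255,255)),('teal',(80,110,40),(98,255,255)),('orange',(4,150,90),(13,255,255)),('red',(0,190,90),(3,255,255))):
        m=cv2.morphologyEx(cv2.inRange(hsv,lo,hi),cv2.MORPH_CLOSE,np.ones((5,5)))
        for k in cv2.findContours(m,cv2.RETR_EXTERNAL,cv2.CHAIN_APPROX_NONE)[0]:
            if cv2.contourArea(k)<amin: continue
            w=np.array([ray(c,*p[0],z)[:2] for p in k])*1000
            (x,y),(a,b),t=cv2.minAreaRect(w.astype(np.float32))
            if a>b:a,b,t=b,a,t-90   # t: angle of short side (coaster x) from world x
            out.append((n,round(x),round(y),round(a),round(b),round((t+90)%180-90),np.round(k.reshape(-1,2).mean(0)).tolist()))
    return out
E
python3 - <<'E'
from h import *
for n in('top','scene'):
    c=cap(n);print(n)
    for b in blobs(c):print(b)
    print('lock at z72?',[b for b in blobs(c,.072,20) if b[0]=='orange'])
c=cap('top');f=c['frame'];cv2.imwrite('pics/k0.png',cv2.cvtColor(cv2.resize(f[140:300,110:450],None,fx=2.35,fy=2.35,interpolation=2),cv2.COLOR_RGB2BGR))
E
```

```text
top
('mustard', 474, 341, 52, 97, -13, [153.0, 239.0])
('mustard', 618, 106, 84, 113, 1, [238.0, 191.0])
('mustard', 764, -300, 38, 45, -2, [376.0, 146.0])
('teal', 397, 153, 50, 95, 1, [218.0, 267.0])
('teal', 516, -315, 53, 97, -29, [384.0, 228.0])
('teal', 622, -104, 84, 113, 1, [310.0, 191.0])
('orange', 1075, -16, 443, 1711, -6, [307.0, 55.0])
('red', 382, -415, 50, 95, -3, [421.0, 276.0])
lock at z72? [('orange', 502, -1, 14, 25, -89, [274.0, 227.0]), ('orange', 552, -1, 11, 20, -89, [274.0, 210.0]), ('orange', 1039, -16, 422, 1632, -6, [307.0, 55.0])]
scene
('mustard', 479, 341, 55, 101, -15, [384.0, 255.0])
('mustard', 619, 106, 89, 116, 1, [296.0, 245.0])
('mustard', 686, -354, 45, 69, -42, [180.0, 188.0])
('mustard', 966, -959, 39, 246, 1, [16.0, 155.0])
('mustard', 17, -1158, 536, 840, -29, [164.0, 35.0])
('mustard', 527, -1406, 456, 1343, -26, [47.0, 77.0])
('teal', 403, 154, 52, 94, 1, [348.0, 210.0])
('teal', 623, -102, 90, 110, 2, [247.0, 213.0])
('teal', 522, -314, 51, 98, -29, [222.0, 167.0])
('orange', 500, -28, 30, 93, -88, [287.0, 201.0])
('orange', 1255, -278, 454, 1289, -4, [91.0, 331.0])
('orange', 441, -946, 210, 213, -90, [136.0, 88.0])
('orange', 353, -1288, 121, 341, -28, [96.0, 50.0])
('orange', 156, -1330, 54, 136, -86, [125.0, 30.0])
('orange', -359, -932, 114, 286, -27, [257.0, 11.0])
('red', 725, -294, 62, 85, -31, [184.0, 202.0])
('red', 387, -413, 52, 97, -3, [229.0, 135.0])
lock at z72? [('orange', 538, 6, 28, 89, -88, [287.0, 201.0]), ('orange', 728, -276, 38, 68, 35, [184.0, 195.0]), ('orange', 1258, -233, 433, 1228, -4, [91.0, 331.0]), ('orange', 482, -869, 200, 203, -90, [136.0, 88.0]), ('orange', 398, -1195, 115, 325, -28, [96.0, 50.0]), ('orange', 211, -1235, 52, 130, -86, [125.0, 30.0]), ('orange', -280, -856, 109, 272, -27, [257.0, 11.0]), ('orange', -223, -1104, 47, 92, -1, [211.0, 1.0])]
```

View pics/k0.png

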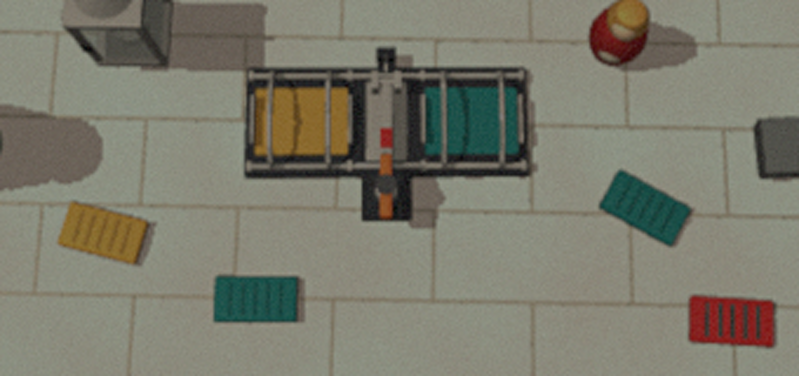

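Three coasters are present: one mustard and two teal. The keeper is at about (620, 1.5) mm with +1° yaw, which puts the lock axis at about (528, 0). I'm moving above the lock.

```bash
python3 -m jog '{"delta_pos":[[19,-30,0],[19,-30,0],[19,-30,0],[19,-30,0],[19,-30,0],[19,-30,0],[19,-30,0],[19,-30,0],[19,-30,0],[19,-30,0]],"rot":[[0,0,0.75],[0,0,0.75],[0,0,0.75],[0,0,0.75],[0,0,0.75],[0,0,0.75],[0,0,0.75],[0,0,0.75],[0,0,0.75],[0,0,0.75]],"grip":[100,100,100,100,100,100,100,100,100,100]}'
python3 -m jog '{"delta_pos":[[19,-30,0],[19,-30,0],[19,-30,0],[19,-30,0],[19,-30,0],[19,-30,0],[19,-30,0],[19,-30,0],[19,-30,0],[19,-36,0]],"rot":[[0,0,0.75],[0,0,0.75],[0,0,0.75],[0,0,0.75],[0,0,0.75],[0,0,0.75],[0,0,0.75],[0,0,0.75],[0,0,0.75],[0,0,0.75]],"grip":[100,100,100,100,100,100,100,100,100,60]}'
python3 -m jog '{"delta_pos":[[0,0,0],[0,0,0],[0,0,0],[0,0,0]],"rot":[[0,0,0],[0,0,0],[0,0,0],[0,0,0]],"grip":[60,60,60,60]}'
python3 - <<'E'
from h import *
s=r.sense();print(s['joints'].round(1),s['tcp_pos'],s['ee_rot'].round(3))
c=cap('wrist','w1');print(np.round(c['xyz'],3),np.round(c['orientation'],2).tolist())
for b in blobs(c,.072): print(b)
E
```

```text
time_s: 1.08
tcp_pos: [0.3395, 0.3053, 0.2246]
ee_rot: [[0.994, -0.109, 0.0], [-0.109, -0.994, 0.0], [0.0, -0.0, -1.0]]
wrist_force: [0.3, 0.5, 0.6]
gripper_width: 0.999
time_s: 1.92
tcp_pos: [0.5298, -0.0003, 0.2246]
ee_rot: [[1.0, 0.022, 0.001], [0.022, -1.0, 0.0], [0.001, -0.0, -1.0]]
wrist_force: [-0.0, 1.3, -0.1]
gripper_width: 0.973
time_s: 2.25
tcp_pos: [0.5286, 0.0017, 0.2245]
ee_rot: [[1.0, 0.022, -0.0], [0.022, -1.0, 0.0], [-0.0, -0.0, -1.0]]
wrist_force: [0.6, -0.2, 0.4]
gripper_width: 0.706
[ 17.8  12.7 -13.   -0.  -64.3  73.5] [0.52856695 0.00169438 0.22446835] [[ 1.     0.022 -0.   ]
 [ 0.022 -1.     0.   ]
 [-0.    -0.    -1.   ]]
[0.595 0.003 0.385] [[0.02, 0.97, 0.25], [-1.0, 0.02, 0.01], [-0.0, -0.25, 0.97]]
('mustard', 439, 150, 12, 62, 89, [128.0, 285.0])
('mustard', 448, -147, 18, 65, -73, [428.0, 281.0])
('mustard', 489, 255, 26, 45, 80, [12.0, 231.0])
('mustard', 551, 0, 9, 23, -89, [282.0, 176.0])
('mustard', 614, 52, 22, 70, -89, [224.0, 101.0])
('mustard', 613, 98, 60, 70, -89, [172.0, 101.0])
('mustard', 612, 134, 4, 70, -88, [129.0, 101.0])
('teal', 527, -242, 37, 61, -77, [546.0, 198.0])
('teal', 618, -133, 3, 70, -89, [436.0, 101.0])
('teal', 617, -97, 60, 70, -89, [394.0, 101.0])
('teal', 616, -51, 22, 70, -88, [341.0, 101.0])
('orange', 503, -2, 13, 25, -89, [282.0, 225.0])
('orange', 552, -1, 13, 29, -89, [282.0, 176.0])
('orange', 589, 0, 13, 15, -89, [283.0, 133.0])
('orange', 691, -217, 14, 19, -77, [551.0, 10.0])
('red', 593, 0, 12, 21, -89, [283.0, 129.0])
```

View pics/w1.png

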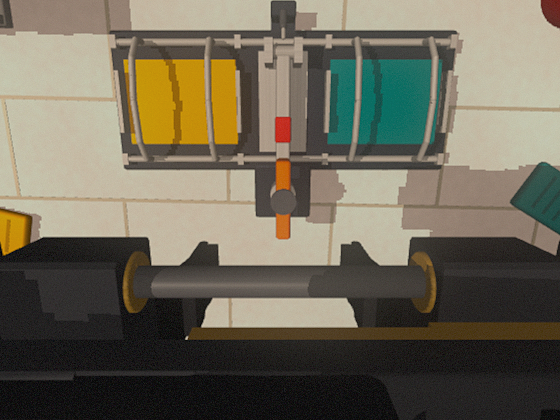

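The wrist view shows the orange lock bar along x, centred at pixel (282,200). Its axis is at about (528.5, -1), and the rings are closed. I'll descend, pinch it and turn it clockwise.

```bash
python3 -m jog '{"delta_pos":[[0,-2.5,-20],[0,0,-30],[0,0,-30],[0,0,-30],[0,0,-30],[0,0,-18],[0,0,0],[0,0,0],[0,0,0],[0,0,0]],"rot":[[0,0,0],[0,0,0],[0,0,0],[0,0,0],[0,0,0],[0,0,0],[0,0,0],[0,0,0],[0,0,0],[0,0,0]],"grip":[60,60,60,60,60,60,60,60,10,0]}'
python3 -m jog '{"delta_pos":[[0,0,0],[0,0,0],[0,0,0],[0,0,0],[0,0,0],[0,0,0],[0,0,0],[0,0,0],[0,0,0],[0,0,0]],"rot":[[0,0,0],[0,0,0],[0,0,0],[0,0,0],[0,0,0],[0,0,0],[0,0,0],[0,0,0],[0,0,0],[0,0,0]],"grip":[0,0,0,0,0,0,0,0,0,0]}'
```

```text
time_s: 3.13
tcp_pos: [0.5303, -0.0008, 0.0684]
ee_rot: [[1.0, 0.022, 0.004], [0.022, -1.0, 0.001], [0.004, -0.001, -1.0]]
wrist_force: [0.3, 0.1, -0.4]
gripper_width: 0.521
time_s: 3.97
tcp_pos: [0.5291, -0.0017, 0.0667]
ee_rot: [[1.0, 0.021, 0.0], [0.021, -1.0, -0.0], [0.0, 0.0, -1.0]]
wrist_force: [-1.0, -1.7, 2.9]
gripper_width: 0.157
```

```bash
python3 -m jog '{"delta_pos":[[0,0,0],[0,0,0],[0,0,0],[0,0,0],[0,0,0],[0,0,0],[0,0,0],[0,0,0],[0,0,0],[0,0,0]],"rot":[[0,0,-5],[0,0,-5],[0,0,-5],[0,0,-5],[0,0,-5],[0,0,-5],[0,0,-5],[0,0,-5],[0,0,-5],[0,0,-5]],"grip":[0,0,0,0,0,0,0,0,0,0]}'
python3 -m jog '{"delta_pos":[[0,0,0],[0,0,0],[0,0,0],[0,0,0],[0,0,0],[0,0,0],[0,0,0],[0,0,0],[0,0,0],[0,0,0]],"rot":[[0,0,-5],[0,0,-5],[0,0,-5],[0,0,-5],[0,0,-5],[0,0,-5],[0,0,-5],[0,0,-5],[0,0,0],[0,0,0]],"grip":[0,0,0,0,0,0,0,0,0,0]}'
python3 -m jog '{"delta_pos":[[0,0,0],[0,0,0],[0,0,0],[0,0,0],[0,0,0],[0,0,0],[0,0,30],[0,0,30],[0,0,30],[0,0,30]],"rot":[[0,0,0],[0,0,0],[0,0,0],[0,0,0],[0,0,0],[0,0,0],[0,0,0],[0,0,0],[0,0,0],[0,0,0]],"grip":[60,60,60,60,60,60,60,60,60,60]}'
python3 -m jog '{"delta_pos":[[0,0,20],[0,0,0],[0,0,0]],"rot":[[0,0,0],[0,0,0],[0,0,0]],"grip":[60,60,60]}'
python3 - <<'E'
from h import *
c=cap('wrist','w2')
for b in blobs(c,.072,30): print(b)
c=cap('top')
for b in blobs(c,.072,15): print('top',b)
E
```

```text
time_s: 4.8
tcp_pos: [0.5286, -0.0027, 0.0667]
ee_rot: [[0.656, -0.755, -0.001], [-0.755, -0.656, -0.002], [0.0, 0.002, -1.0]]
wrist_force: [-0.3, -5.6, 3.8]
gripper_width: 0.154
time_s: 5.63
tcp_pos: [0.5278, -0.003, 0.0667]
ee_rot: [[0.021, -1.0, -0.003], [-1.0, -0.021, -0.002], [0.002, 0.003, -1.0]]
wrist_force: [-2.0, -5.3, 6.2]
gripper_width: 0.157
time_s: 6.47
tcp_pos: [0.5288, -0.0015, 0.1877]
ee_rot: [[0.021, -1.0, -0.0], [-1.0, -0.021, -0.0], [0.0, 0.0, -1.0]]
wrist_force: [-0.5, 0.5, -0.7]
gripper_width: 0.596
time_s: 6.72
tcp_pos: [0.5295, -0.0012, 0.2076]
ee_rot: [[0.021, -1.0, 0.003], [-1.0, -0.021, 0.001], [-0.001, -0.003, -1.0]]
wrist_force: [-0.6, 0.1, -0.9]
gripper_width: 0.605
('mustard', 578, 106, 23, 29, -1, [227.0, 311.0])
('mustard', 403, 77, 7, 50, 3, [411.0, 288.0])
('mustard', 650, 79, 11, 59, -4, [148.0, 284.0])
('mustard', 602, 43, 29, 70, -89, [201.0, 246.0])
('mustard', 527, 22, 8, 22, 1, [281.0, 230.0])
('mustard', 527, -26, 9, 20, 1, [282.0, 176.0])
('teal', 605, -59, 16, 69, -89, [191.0, 135.0])
('teal', 606, -102, 59, 69, -89, [187.0, 80.0])
('teal', 606, -141, 9, 69, -89, [185.0, 28.0])
('orange', 523, 22, 6, 25, -1, [287.0, 228.0])
('orange', 585, -9, 13, 19, -89, [217.0, 194.0])
('orange', 528, -27, 13, 29, 2, [282.0, 175.0])
('red', 585, -9, 13, 21, -89, [216.0, 195.0])
top ('mustard', 465, 324, 50, 92, -13, [152.0, 239.0])
top ('mustard', 572, 75, 17, 58, 1, [248.0, 203.0])
top ('mustard', 741, -287, 36, 43, -1, [376.0, 146.0])
top ('teal', 393, 116, 32, 48, -88, [230.0, 266.0])
top ('teal', 506, -301, 49, 90, -29, [384.0, 228.0])
top ('teal', 606, -100, 80, 108, 1, [311.0, 191.0])
top ('orange', 1039, -16, 424, 1633, -6, [307.0, 55.0])
top ('red', 377, -397, 48, 91, -1, [421.0, 276.0])
top ('red', 714, -260, 30, 47, -57, [368.0, 155.0])
```

View pics/w2.png

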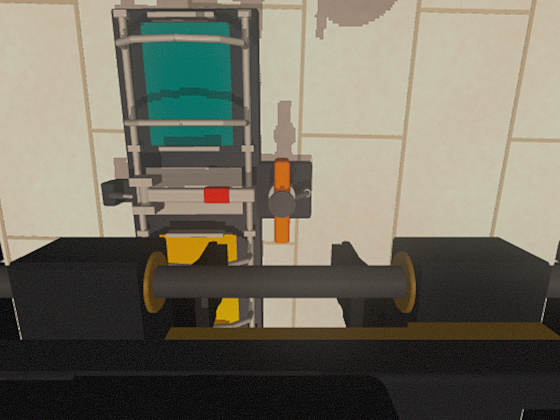

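The lock handle now lies along y (pixels (282,160)–(282,240)), so it is off. The red band is at (217,195). Next I go above the lever grip with the jaws across y.

```bash
python3 -m jog '{"delta_pos":[[6,0,0],[6,0,0],[6,0,0],[6,0,0],[6,0,0],[6,0,0],[6,0,0],[6,0,0],[5,0,0],[5,0,0]],"rot":[[0,0,7],[0,0,7],[0,0,7],[0,0,7],[0,0,7],[0,0,7],[0,0,7],[0,0,7],[0,0,7],[0,0,7]],"grip":[45,45,45,45,45,45,45,45,45,45]}'
python3 -m jog '{"delta_pos":[[0,0,0],[0,0,0],[0,0,0],[0,0,-30],[0,0,-30],[0,0,-30],[0,0,-30],[0,0,-20],[0,0,0],[0,0,0]],"rot":[[0,0,7],[0,0,7],[0,0,6],[0,0,0],[0,0,0],[0,0,0],[0,0,0],[0,0,0],[0,0,0],[0,0,0]],"grip":[45,45,45,45,45,45,45,45,45,45]}'
python3 - <<'E'
from h import *
c=cap('wrist','w3');s=r.sense();print(s['tcp_pos'],s['gripper_width'])
E
```

```text
time_s: 7.65
tcp_pos: [0.5865, -0.0017, 0.2043]
ee_rot: [[0.949, -0.317, -0.004], [-0.317, -0.949, -0.001], [-0.003, 0.002, -1.0]]
wrist_force: [0.1, -0.1, -0.2]
gripper_width: 0.446
time_s: 8.48
tcp_pos: [0.5858, -0.0019, 0.0645]
ee_rot: [[1.0, 0.021, -0.005], [0.021, -1.0, -0.002], [-0.005, 0.001, -1.0]]
wrist_force: [-0.4, 0.8, -0.2]
gripper_width: 0.45
[ 0.58721185 -0.00165439  0.06624058] 0.4505869210108536
```

View pics/w3.png

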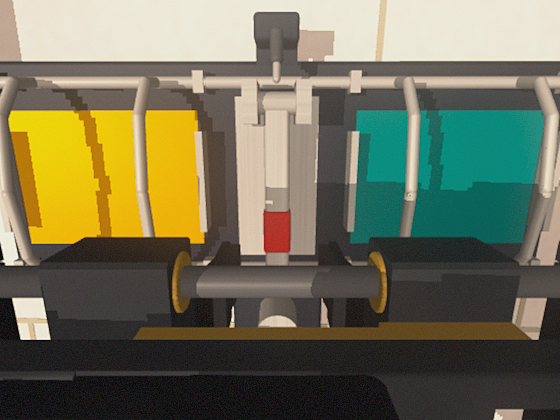

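The fingers straddle the lever, with the red band at (278,231). I'll descend 20 mm, pinch it and swing it along the arc.

```bash
python3 -m jog '{"delta_pos":[[0,0,-10],[0,0,-10],[0,0,0],[0,0,0],[0,0,0],[0,0,0],[0,0,0],[0,0,0],[0,0,0],[0,0,0]],"rot":[[0,0,0],[0,0,0],[0,0,0],[0,0,0],[0,0,0],[0,0,0],[0,0,0],[0,0,0],[0,0,0],[0,0,0]],"grip":[45,45,45,0,0,0,0,0,0,0]}'
```

```text
time_s: 9.37
tcp_pos: [0.5871, -0.0015, 0.0466]
ee_rot: [[1.0, 0.021, 0.0], [0.021, -1.0, 0.0], [0.0, -0.0, -1.0]]
wrist_force: [-0.2, 0.2, -0.1]
gripper_width: 0.038
```

Run:
```python
from h import *
a=cap('wrist');b=cap('scene');s=r.sense();print(s['gripper_width'],s['wrist_force'])
A=a['frame'][60:340,130:430];B=b['frame'][120:280,190:370]
B=cv2.resize(B,(315,280),interpolation=cv2.INTER_CUBIC)
cv2.imwrite('pics/w4.png',cv2.cvtColor(np.hstack([A,B]),cv2.COLOR_RGB2BGR))
```

```text
0.014488390257480624 [ 0.69152149 -0.4414786  -0.72187878]
```

View pics/w4.png

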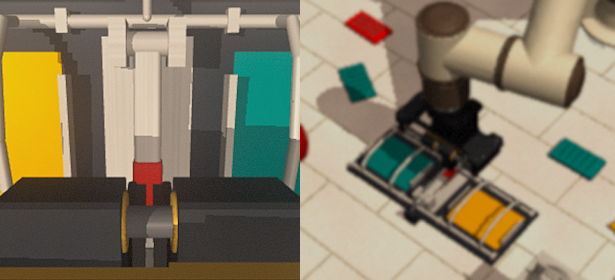

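Run:
```python
from h import *
c=cap('wrist');print(np.round(c['K'],1).tolist(),np.round(c['xyz'],4),np.round(c['orientation'],3).tolist())
for u,v in((278,222),(262,225),(291,225),(147+130,160+60)):
  for z in (.0,.02,.0345,.05):print(u,v,z,ray(c,u,v,z).round(4))
hsv=cv2.cvtColor(c['frame'],cv2.COLOR_RGB2HSV);m=cv2.inRange(hsv,(0,180,80),(4,255,255));m[:, :200]=0
ys,xs=np.where(m);print(ys.min(),ys.max(),xs.min(),xs.max(),[(y,xs[ys==y].min(),xs[ys==y].max()) for y in sorted(set(ys))])
# fingertip expected
s=r.sense();t=s['tcp_pos']
for dz in(0,-.006,-.025):
  for dy in(-.02,0,.02):print(dz,dy,proj(c,t+[0,dy,dz]).round())
for z in(.0345,.02,.0):print(z,proj(c,[.5855,-.001,z]).round(),proj(c,[.5955,-.001,z]).round())
```

```text
[[341.7, 0.0, 279.1], [0.0, 341.7, 213.1], [0.0, 0.0, 1.0]] [ 6.530e-01 -1.000e-04  2.066e-01] [[0.021, 0.969, 0.245], [-1.0, 0.02, 0.005], [-0.0, -0.245, 0.97]]
278 222 0.0 [ 0.595  -0.0007  0.    ]
278 222 0.02 [ 6.006e-01 -6.000e-04  2.000e-02]
278 222 0.0345 [ 6.047e-01 -6.000e-04  3.450e-02]
278 222 0.05 [ 6.09e-01 -5.00e-04  5.00e-02]
262 225 0.0 [0.5928 0.0094 0.    ]
262 225 0.02 [0.5987 0.0085 0.02  ]
262 225 0.0345 [0.6029 0.0078 0.0345]
262 225 0.05 [0.6074 0.0071 0.05  ]
291 225 0.0 [ 0.5932 -0.0089  0.    ]
291 225 0.02 [ 0.599 -0.008  0.02 ]
291 225 0.0345 [ 0.6032 -0.0074  0.0345]
291 225 0.05 [ 0.6077 -0.0068  0.05  ]
277 220 0.0 [0.5963 0.     0.    ]
277 220 0.02 [ 0.6018 -0.      0.02  ]
277 220 0.0345 [ 0.6058 -0.      0.0345]
277 220 0.05 [ 0.61 -0.    0.05]
222 264 263 291 [(np.int64(222), np.int64(264), np.int64(290)), (np.int64(223), np.int64(263), np.int64(291)), (np.int64(224), np.int64(263), np.int64(291)), (np.int64(225), np.int64(263), np.int64(291)), (np.int64(226), np.int64(263), np.int64(291)), (np.int64(227), np.int64(263), np.int64(291)), (np.int64(2
[... 1310 characters left out ...]
nt64(256), np.int64(278), np.int64(280)), (np.int64(257), np.int64(278), np.int64(280)), (np.int64(258), np.int64(278), np.int64(280)), (np.int64(259), np.int64(278), np.int64(280)), (np.int64(260), np.int64(278), np.int64(280)), (np.int64(261), np.int64(278), np.int64(280)), (np.int64(262), np.int64(278), np.int64(280)), (np.int64(263), np.int64(278), np.int64(280)), (np.int64(264), np.int64(278), np.int64(280))]
0 -0.02 [319. 263.]
0 0 [279. 262.]
0 0.02 [239. 262.]
-0.006 -0.02 [318. 259.]
-0.006 0 [279. 258.]
-0.006 0.02 [241. 257.]
-0.025 -0.02 [314. 246.]
-0.025 0 [279. 246.]
-0.025 0.02 [244. 245.]
0.0345 [278. 256.] [278. 239.]
0.02 [278. 247.] [279. 231.]
0.0 [278. 236.] [279. 221.]
```

```bash
python3 -c "
from h import *
print(r.tips_ahead,[a for a in dir(r) if a[0]!='_'])"
python3 -m jog '{"delta_pos":[[0,0,0],[0,0,0],[0,0,0],[0,0,0],[0,0,0],[0,0,0],[0,0,-4],[0,0,-4],[0,0,-2],[0,0,0]],"rot":[[0,0,0],[0,0,0],[0,0,0],[0,0,0],[0,0,0],[0,0,0],[0,0,0],[0,0,0],[0,0,0],[0,0,0]],"grip":[50,50,50,50,50,50,50,50,50,50]}'
```

```text
0.025 ['PlanningError', 'sense', 'tips_ahead']
time_s: 10.35
tcp_pos: [0.5864, -0.0017, 0.0355]
ee_rot: [[1.0, 0.021, -0.002], [0.021, -1.0, -0.0], [-0.002, 0.0, -1.0]]
wrist_force: [0.2, -0.2, -0.6]
gripper_width: 0.498
```

```bash
python3 -m jog '{"delta_pos":[[0,0,0],[0,0,0],[0,0,0],[0,0,0],[0,0,0],[0,0,0],[0,0,0],[0,0,0],[0,0,0],[0,0,0]],"rot":[[0,0,0],[0,0,0],[0,0,0],[0,0,0],[0,0,0],[0,0,0],[0,0,0],[0,0,0],[0,0,0],[0,0,0]],"grip":[0,0,0,0,0,0,0,0,0,0]}'
```

```text
time_s: 11.18
tcp_pos: [0.5874, -0.0016, 0.0368]
ee_rot: [[1.0, 0.021, 0.001], [0.021, -1.0, 0.0], [0.001, 0.0, -1.0]]
wrist_force: [-0.5, -0.8, 3.7]
gripper_width: 0.008
```

Run:
```python
from h import *
a=cap('wrist');b=cap('scene')
A=cv2.resize(a['frame'][180:330,200:360],(400,375),interpolation=cv2.INTER_CUBIC);B=cv2.resize(b['frame'][170:270,220:325],(394,375),interpolation=cv2.INTER_CUBIC)
cv2.imwrite('pics/w5.png',cv2.cvtColor(np.hstack([A,B]),cv2.COLOR_RGB2BGR))
```

```text
(no output)
```

View pics/w5.png

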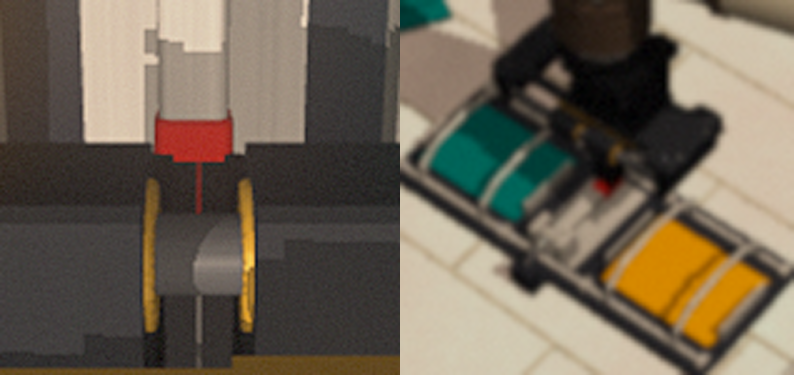

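```bash
python3 -m jog '{"delta_pos":[[0,0,0],[0,0,0],[0,0,0],[0,0,0],[0,0,0],[0,0,0],[0,0,0],[0,0,-3],[0,0,0],[0,0,0]],"rot":[[0,0,0],[0,0,0],[0,0,0],[0,0,0],[0,0,0],[0,0,0],[0,0,0],[0,0,0],[0,0,0],[0,0,0]],"grip":[40,40,40,40,40,40,40,40,40,40]}'
python3 -m jog '{"delta_pos":[[0,0,-3],[0,0,0],[0,0,0]],"rot":[[0,0,0],[0,0,0],[0,0,0]],"grip":[40,40,40]}'
python3 - <<'E'
from h import *
a=cap('wrist');b=cap('scene')
A=cv2.resize(a['frame'][180:330,200:360],(400,375),interpolation=cv2.INTER_CUBIC);B=cv2.resize(b['frame'][170:270,220:325],(394,375),interpolation=cv2.INTER_CUBIC)
cv2.imwrite('pics/w6.png',cv2.cvtColor(np.hstack([A,B]),cv2.COLOR_RGB2BGR))
E
```

```text
time_s: 12.12
tcp_pos: [0.5867, -0.0016, 0.033]
ee_rot: [[1.0, 0.021, -0.001], [0.021, -1.0, -0.0], [-0.001, 0.0, -1.0]]
wrist_force: [-0.3, -0.5, 0.2]
gripper_width: 0.397
time_s: 12.37
tcp_pos: [0.5868, -0.0016, 0.0302]
ee_rot: [[1.0, 0.021, -0.001], [0.021, -1.0, -0.0], [-0.001, 0.0, -1.0]]
wrist_force: [0.8, -0.2, -0.0]
gripper_width: 0.399
```

View pics/w6.png

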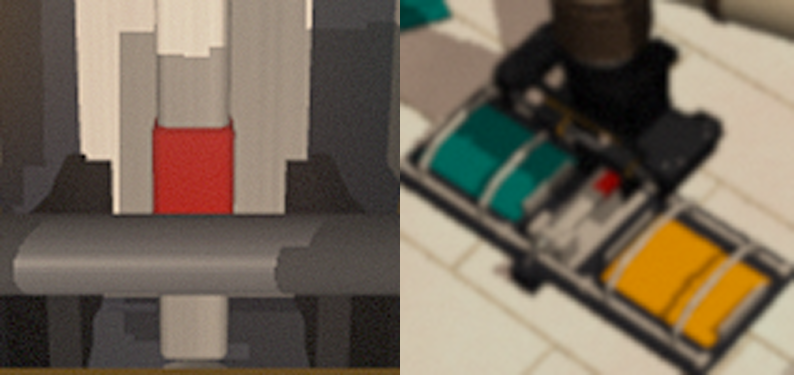

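No contact yet, even with the nominal tips at 5 mm, so the fingers are effectively shorter than stated. I'll close again here.

```bash
python3 -m jog '{"delta_pos":[[0,0,-3],[0,0,0],[0,0,0],[0,0,0],[0,0,0],[0,0,0],[0,0,0],[0,0,0],[0,0,0],[0,0,0]],"rot":[[0,0,0],[0,0,0],[0,0,0],[0,0,0],[0,0,0],[0,0,0],[0,0,0],[0,0,0],[0,0,0],[0,0,0]],"grip":[40,40,20,15,15,10,10,10,0,0]}'
```

```text
time_s: 13.3
tcp_pos: [0.5871, -0.0007, 0.0275]
ee_rot: [[1.0, 0.021, 0.0], [0.021, -1.0, 0.001], [0.0, -0.001, -1.0]]
wrist_force: [-1.8, 5.4, 1.1]
gripper_width: 0.16
```

Gripped at width 0.16, which is the lever. Swing it up.

```bash
python3 -m jog '{"delta_pos":[[0,0,0],[0,0,0],[0.4,0,8],[1.2,0,8],[2,0,8],[2.7,0,7.6],[3.5,0,7],[0,0,0],[0,0,0],[0,0,0]],"rot":[[0,0,0],[0,0,0],[0,0,0],[0,0,0],[0,0,0],[0,0,0],[0,0,0],[0,0,0],[0,0,0],[0,0,0]],"grip":[0,0,0,0,0,0,0,0,0,0]}'
```

```text
time_s: 14.13
tcp_pos: [0.5961, -0.0006, 0.0651]
ee_rot: [[1.0, 0.021, -0.001], [0.021, -1.0, 0.001], [-0.001, -0.001, -1.0]]
wrist_force: [-0.2, 6.6, -3.2]
gripper_width: 0.15
```

```bash
python3 -m jog '{"delta_pos":[[4.2,0,6.8],[5,0,6.3],[5.4,0,6],[6,0.5,5.2],[6.5,0,4.7],[7,0,4],[7,0,3.4],[0,0,0],[0,0,0],[0,0,0]],"rot":[[0,0,0],[0,0,0],[0,0,0],[0,0,0],[0,0,0],[0,0,0],[0,0,0],[0,0,0],[0,0,0],[0,0,0]],"grip":[0,0,0,0,0,0,0,0,0,0]}'
python3 - <<'E'
from h import *
a=cap('top');b=cap('scene')
A=cv2.resize(a['frame'][150:240,200:350],(400,240),interpolation=cv2.INTER_CUBIC);B=cv2.resize(b['frame'][130:270,190:370],(400,311),interpolation=cv2.INTER_CUBIC)
cv2.imwrite('pics/w7.png',cv2.cvtColor(np.vstack([A,B]),cv2.COLOR_RGB2BGR))
E
```

```text
time_s: 14.97
tcp_pos: [0.6392, 0.0004, 0.103]
ee_rot: [[1.0, 0.021, 0.003], [0.021, -1.0, 0.002], [0.003, -0.002, -1.0]]
wrist_force: [0.5, 6.1, 0.5]
gripper_width: 0.154
```

View pics/w7.png

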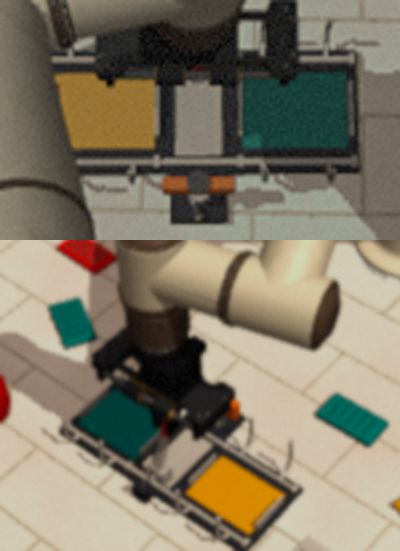

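The rings stand open: the halves are splayed in both views, at top (120,180) and scene (290,455). I'll release, lift, and go over the mustard coaster for a close look.

```bash
python3 -m jog '{"delta_pos":[[0,0,0],[0,0,0],[0,0,0],[0,0,0],[0,0,20],[0,0,35],[0,0,35],[0,0,35],[0,0,35],[0,0,0]],"rot":[[0,0,0],[0,0,0],[0,0,0],[0,0,0],[0,0,0],[0,0,0],[0,0,0],[0,0,0],[0,0,0],[0,0,0]],"grip":[40,40,40,40,40,40,40,40,100,100]}'
python3 -m jog '{"delta_pos":[[-11,23,0],[-11,23,0],[-11,23,0],[-11,23,0],[-11,23,0],[-11,23,0],[-11,23,0],[-11,23,0],[-11,23,0],[-11,23,0]],"rot":[[0,0,-7],[0,0,-7],[0,0,-7],[0,0,-7],[0,0,-7],[0,0,-7],[0,0,-7],[0,0,-7],[0,0,-7],[0,0,-7]],"grip":[100,100,100,100,100,100,100,100,100,100]}'
python3 -m jog '{"delta_pos":[[-11,23,0],[-11,23,0],[-11,22,0],[-11,22,0],[-9,21,0],[0,0,0],[0,0,0],[0,0,0]],"rot":[[0,0,-7],[0,0,-7],[0,0,-7],[0,0,-7],[0,0,-7],[0,0,0],[0,0,0],[0,0,0]],"grip":[100,100,100,100,100,100,100,100]}'
python3 - <<'E'
from h import *
s=r.sense();print(s['joints'].round(1),s['tcp_pos'],s['ee_rot'].round(3)[:,0])
c=cap('wrist','w8')
for b in blobs(c): print(b)
for n in('top','scene'): print(n,[b for b in blobs(cap(n)) if b[4]<120])
t=cap('top');print('jug',ray(t,90,208,0),'lantern',ray(t,165,165,0))
E
```

```text
time_s: 15.9
tcp_pos: [0.6414, -0.0018, 0.2717]
ee_rot: [[1.0, 0.021, 0.016], [0.021, -1.0, -0.0], [0.016, 0.0, -1.0]]
wrist_force: [0.9, 0.5, 1.3]
gripper_width: 0.478
time_s: 16.73
tcp_pos: [0.5272, 0.2294, 0.2622]
ee_rot: [[0.356, -0.935, -0.0], [-0.935, -0.356, -0.001], [0.0, 0.0, -1.0]]
wrist_force: [0.9, 0.6, 0.4]
gripper_width: 0.994
time_s: 17.4
tcp_pos: [0.475, 0.3393, 0.2622]
ee_rot: [[-0.237, -0.971, -0.0], [-0.971, 0.237, -0.001], [0.001, 0.0, -1.0]]
wrist_force: [0.3, -0.6, 0.4]
gripper_width: 0.998
[ 51.4  16.7  -2.    0.  -71.4 -65.2] [0.47497455 0.33934938 0.26217178] [-0.237 -0.971  0.001]
('mustard', 239, 535, 5, 53, -5, [489.0, 286.0])
('mustard', 772, 406, 7, 62, -21, [70.0, 286.0])
('mustard', 474, 340, 54, 98, -14, [280.0, 183.0])
('mustard', 615, 126, 74, 84, -89, [105.0, 29.0])
('teal', 397, 175, 53, 55, 1, [311.0, 23.0])
top [('mustard', 474, 340, 52, 97, -13, [153.0, 239.0]), ('mustard', 618, 106, 84, 113, 1, [238.0, 191.0]), ('mustard', 763, -302, 38, 47, -1, [377.0, 146.0]), ('teal', 397, 153, 50, 95, 1, [218.0, 267.0]), ('teal', 517, -315, 52, 95, -29, [384.0, 228.0]), ('teal', 622, -104, 84, 113, 1, [310.0, 191.0]), ('red', 382, -415, 50, 95, -3, [421.0, 276.0]), ('red', 736, -270, 26, 47, -65, [367.0, 155.0])]
scene [('mustard', 479, 341, 55, 100, -15, [384.0, 255.0]), ('mustard', 619, 104, 90, 119, 1, [296.0, 244.0]), ('mustard', 686, -354, 45, 69, -42, [180.0, 188.0]), ('teal', 403, 154, 52, 94, 1, [348.0, 210.0]), ('teal', 623, -105, 90, 117, 2, [244.0, 212.0]), ('teal', 521, -314, 51, 97, -29, [222.0, 167.0]), ('orange', 499, -28, 32, 89, 2, [287.0, 201.0]), ('red', 725, -295, 63, 87, -36, [184.0, 202.0]), ('red', 386, -413, 51, 97, -3, [229.0, 135.0])]
jug [ 5.61661260e-01  5.34613322e-01 -2.22044605e-16] lantern [0.69606186 0.32624084 0.        ]
```

View pics/w8.png

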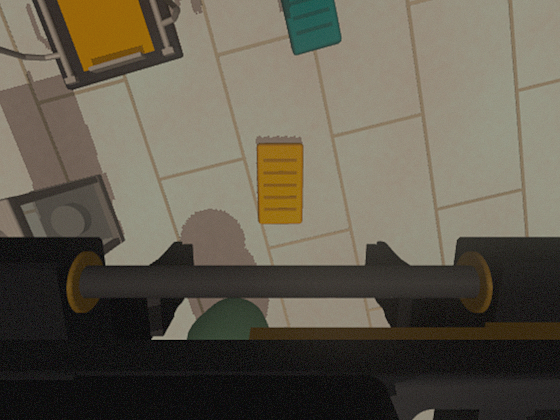

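The coaster at (280,183) is centred and aligned between the fingers, so I descend and probe.

```bash
python3 -m jog '{"delta_pos":[[-1,1,-40],[0,0,-40],[0,0,-40],[0,0,-40],[0,0,-40],[0,0,-25],[0,0,-5],[0,0,0],[0,0,0]],"rot":[[0,0,0],[0,0,0],[0,0,0],[0,0,0],[0,0,0],[0,0,0],[0,0,0],[0,0,0],[0,0,0]],"grip":[100,100,100,100,100,100,100,100,100]}'
python3 -m jog '{"delta_pos":[[0,0,-3],[0,0,0],[0,0,0]],"rot":[[0,0,0],[0,0,0],[0,0,0]],"grip":[100,100,100]}'
python3 -m jog '{"delta_pos":[[0,0,-3],[0,0,0],[0,0,0]],"rot":[[0,0,0],[0,0,0],[0,0,0]],"grip":[100,100,100]}'
```

```text
time_s: 18.35
tcp_pos: [0.4751, 0.3416, 0.0339]
ee_rot: [[-0.238, -0.971, 0.002], [-0.971, 0.238, 0.001], [-0.002, -0.002, -1.0]]
wrist_force: [1.1, -0.0, 1.1]
gripper_width: 0.999
time_s: 18.6
tcp_pos: [0.4745, 0.3416, 0.031]
ee_rot: [[-0.238, -0.971, 0.002], [-0.971, 0.238, 0.002], [-0.003, -0.001, -1.0]]
wrist_force: [0.1, -0.3, 0.3]
gripper_width: 1.007
time_s: 18.85
tcp_pos: [0.4739, 0.341, 0.0266]
ee_rot: [[-0.238, -0.971, 0.0], [-0.971, 0.238, 0.0], [-0.0, -0.0, -1.0]]
wrist_force: [0.1, 0.3, -0.1]
gripper_width: 1.0
```

```bash
python3 -m jog '{"delta_pos":[[0,0,-3],[0,0,0],[0,0,0]],"rot":[[0,0,0],[0,0,0],[0,0,0]],"grip":[100,100,100]}' | grep -E 'tcp|force'
python3 -m jog '{"delta_pos":[[0,0,-2],[0,0,0],[0,0,0]],"rot":[[0,0,0],[0,0,0],[0,0,0]],"grip":[100,100,100]}'| grep -E 'tcp|force'
python3 -m jog '{"delta_pos":[[0,0,-2],[0,0,0],[0,0,0]],"rot":[[0,0,0],[0,0,0],[0,0,0]],"grip":[100,100,100]}'| grep -E 'tcp|force'
```

```text
tcp_pos: [0.4738, 0.3408, 0.0232]
wrist_force: [-0.3, -0.2, 0.3]
tcp_pos: [0.4738, 0.3408, 0.0212]
wrist_force: [-0.5, 0.2, -0.4]
tcp_pos: [0.4738, 0.3409, 0.0193]
wrist_force: [0.6, 0.6, 0.2]
```

```bash
python3 -m jog '{"delta_pos":[[0,0,0],[0,0,0],[0,0,0],[0,0,0]],"rot":[[0,0,0],[0,0,0],[0,0,0],[0,0,0]],"grip":[74,74,74,74]}' | grep -E 'tcp|force|width'
python3 -m jog '{"delta_pos":[[0,0,-2],[0,0,0],[0,0,0]],"rot":[[0,0,0],[0,0,0],[0,0,0]],"grip":[74,74,74]}'| grep -E 'tcp|force'
python3 -m jog '{"delta_pos":[[0,0,-2],[0,0,0],[0,0,0]],"rot":[[0,0,0],[0,0,0],[0,0,0]],"grip":[74,74,74]}'| grep -E 'tcp|force'
python3 -m jog '{"delta_pos":[[0,0,-2],[0,0,0],[0,0,0]],"rot":[[0,0,0],[0,0,0],[0,0,0]],"grip":[74,74,74]}'| grep -E 'tcp|force'
```

```text
tcp_pos: [0.4739, 0.341, 0.0195]
wrist_force: [0.2, 0.4, -0.7]
gripper_width: 0.793
tcp_pos: [0.4738, 0.3408, 0.0173]
wrist_force: [-0.5, 0.1, -0.5]
tcp_pos: [0.4738, 0.3409, 0.0153]
wrist_force: [-1.0, -0.2, -0.5]
tcp_pos: [0.4738, 0.3409, 0.0133]
wrist_force: [0.4, 0.7, -0.1]
```

```bash
python3 -m jog '{"delta_pos":[[0,0,-2],[0,0,0],[0,0,0]],"rot":[[0,0,0],[0,0,0],[0,0,0]],"grip":[74,74,74]}'| grep -E 'tcp|force'
python3 -m jog '{"delta_pos":[[0,0,-2],[0,0,0],[0,0,0]],"rot":[[0,0,0],[0,0,0],[0,0,0]],"grip":[74,74,74]}'| grep -E 'tcp|force'
python3 -m jog '{"delta_pos":[[0,0,0],[0,0,0],[0,0,0],[0,0,0],[0,0,0],[0,0,0]],"rot":[[0,0,0],[0,0,0],[0,0,0],[0,0,0],[0,0,0],[0,0,0]],"grip":[50,50,40,40,40,40]}'
```

```text
tcp_pos: [0.4738, 0.3409, 0.0113]
wrist_force: [-1.6, 0.2, -0.3]
tcp_pos: [0.4738, 0.3409, 0.0093]
wrist_force: [-0.5, -0.2, 0.6]
time_s: 21.68
tcp_pos: [0.474, 0.341, 0.0095]
ee_rot: [[-0.239, -0.971, 0.0], [-0.971, 0.239, 0.0], [-0.0, -0.0, -1.0]]
wrist_force: [0.3, 1.0, -0.4]
gripper_width: 0.637
```

Gripped at 55 mm wide. Lift and check.

```bash
python3 -m jog '{"delta_pos":[[0,0,0],[0,0,5],[0,0,10],[0,0,20],[0,0,30],[0,0,30],[0,0,30],[0,0,0],[0,0,0]],"rot":[[0,0,0],[0,0,0],[0,0,0],[0,0,0],[0,0,0],[0,0,0],[0,0,0],[0,0,0],[0,0,0]],"grip":[0,0,0,0,0,0,0,0,0]}'
python3 - <<'E'
from h import *
c=cap('wrist','w9');s=r.sense();t=s['tcp_pos'];print(t)
for b in blobs(c,t[2]): print(b)
for n in('top','scene'): print(n,[b for b in blobs(cap(n)) if b[4]<120])
E
```

```text
time_s: 22.43
tcp_pos: [0.4747, 0.3419, 0.1376]
ee_rot: [[-0.238, -0.971, 0.004], [-0.971, 0.238, 0.005], [-0.005, -0.003, -1.0]]
wrist_force: [-0.6, -0.1, -1.3]
gripper_width: 0.633
[0.47374599 0.34100265 0.13558957]
('mustard', 481, 370, 17, 56, 76, [279.0, 312.0])
('mustard', 407, 373, 3, 27, -9, [418.0, 286.0])
('mustard', 547, 338, 4, 29, -17, [140.0, 286.0])
('mustard', 469, 319, 52, 56, 76, [279.0, 214.0])
('mustard', 544, 206, 11, 42, 87, [42.0, 9.0])
('teal', 431, 233, 3, 14, 76, [316.0, 3.0])
top [('mustard', 488, 358, 59, 64, -14, [147.0, 234.0]), ('mustard', 618, 106, 84, 113, 1, [238.0, 191.0]), ('mustard', 763, -300, 38, 45, -1, [376.0, 146.0]), ('teal', 397, 153, 50, 95, 1, [218.0, 267.0]), ('teal', 516, -315, 52, 96, -29, [384.0, 228.0]), ('teal', 622, -104, 84, 113, 1, [310.0, 191.0]), ('red', 382, -414, 50, 95, -3, [421.0, 276.0]), ('red', 735, -271, 32, 51, -60, [367.0, 155.0])]
scene [('mustard', 619, 106, 90, 116, 1, [296.0, 244.0]), ('mustard', 391, 330, 59, 64, 77, [396.0, 235.0]), ('mustard', 686, -354, 45, 69, -42, [180.0, 188.0]), ('teal', 403, 154, 52, 94, 0, [348.0, 210.0]), ('teal', 624, -103, 90, 118, 1, [244.0, 213.0]), ('teal', 522, -314, 51, 98, -29, [222.0, 167.0]), ('orange', 499, -26, 32, 89, 2, [288.0, 201.0]), ('red', 725, -294, 63, 85, -31, [184.0, 202.0]), ('red', 386, -413, 51, 97, -3, [229.0, 135.0])]
```

View pics/w9.png

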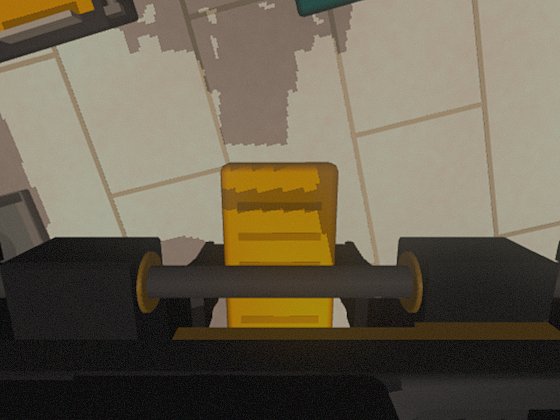

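The coaster is held level and centred. I carry it to the mustard bay.

```bash
python3 -m jog '{"delta_pos":[[16,-26,10],[16,-26,10],[16,-26,0],[16,-26,0],[16,-26,0],[16,-26,0],[16,-26,0],[16,-26,0],[17,-27,0],[0,0,0]],"rot":[[0,0,1.5],[0,0,1.5],[0,0,1.5],[0,0,1.5],[0,0,1.5],[0,0,1.5],[0,0,1.5],[0,0,1.5],[0,0,1.5],[0,0,1.2]],"grip":[0,0,0,0,0,0,0,0,0,0]}'
python3 -m jog '{"delta_pos":[[0,0,0],[0,0,0],[0,0,-30],[0,0,-30],[0,0,0],[0,0,0],[0,0,0]],"rot":[[0,0,0],[0,0,0],[0,0,0],[0,0,0],[0,0,0],[0,0,0],[0,0,0]],"grip":[0,0,0,0,0,0,0]}'
python3 - <<'E'
from h import *
c=cap('wrist');s=r.sense();t=s['tcp_pos'];print(t,s['ee_rot'][:,0].round(3))
for b in blobs(c,t[2]+.002): print(b)
for b in blobs(c,.01): print(b)
t=cap('top');cv2.imwrite('pics/x.png',cv2.cvtColor(np.hstack([c['frame'][100:420,60:500],cv2.resize(t['frame'][150:250,190:300],(352,320))]),cv2.COLOR_RGB2BGR))
E
```

```text
time_s: 23.42
tcp_pos: [0.6203, 0.1015, 0.1524]
ee_rot: [[0.012, -1.0, -0.003], [-1.0, -0.012, -0.002], [0.002, 0.003, -1.0]]
wrist_force: [-0.5, 0.8, 0.4]
gripper_width: 0.639
time_s: 24.0
tcp_pos: [0.6196, 0.1069, 0.0958]
ee_rot: [[0.018, -1.0, 0.002], [-1.0, -0.018, -0.0], [0.0, -0.002, -1.0]]
wrist_force: [-0.2, 0.1, -0.5]
gripper_width: 0.636
[0.62008602 0.10699612 0.09648154] [ 0.017 -1.    -0.001]
('mustard', 611, 136, 24, 92, -89, [288.0, 325.0])
('mustard', 550, 117, 5, 28, 2, [418.0, 287.0])
('mustard', 685, 117, 11, 33, -7, [146.0, 283.0])
('mustard', 619, 76, 56, 61, 1, [281.0, 201.0])
('teal', 490, 93, 13, 22, 12, [548.0, 241.0])
('orange', 546, 13, 20, 48, 1, [451.0, 59.0])
('orange', 642, 0, 8, 19, 4, [229.0, 25.0])
('red', 642, -2, 7, 15, 9, [231.0, 22.0])
('mustard', 606, 189, 37, 143, -89, [288.0, 325.0])
('mustard', 510, 160, 8, 44, 2, [418.0, 287.0])
('mustard', 721, 161, 18, 52, -7, [146.0, 283.0])
('mustard', 618, 96, 87, 96, 1, [281.0, 201.0])
('teal', 417, 122, 21, 35, 12, [548.0, 241.0])
('orange', 504, -3, 32, 75, 1, [451.0, 59.0])
('orange', 654, -23, 12, 30, 4, [229.0, 25.0])
('red', 654, -25, 11, 24, 9, [231.0, 22.0])
```

View pics/x.png

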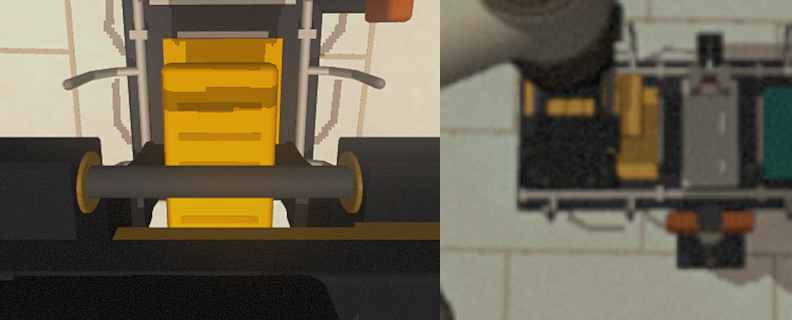

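Coaster and bay are aligned, and the rings stay clear on both sides. I descend with force checks.

```bash
python3 -m jog '{"delta_pos":[[-1,-1,-25],[0,0,-20],[0,0,-10],[0,0,-6],[0,0,0],[0,0,0]],"rot":[[0,0,0],[0,0,0],[0,0,0],[0,0,0],[0,0,0],[0,0,0]],"grip":[0,0,0,0,0,0]}'
python3 -m jog '{"delta_pos":[[0,0,-4],[0,0,0],[0,0,0]],"rot":[[0,0,0],[0,0,0],[0,0,0]],"grip":[0,0,0]}'| grep -E 'tcp|force'
python3 -m jog '{"delta_pos":[[0,0,-4],[0,0,0],[0,0,0]],"rot":[[0,0,0],[0,0,0],[0,0,0]],"grip":[0,0,0]}'| grep -E 'tcp|force'
```

```text
time_s: 24.6
tcp_pos: [0.6188, 0.1053, 0.0345]
ee_rot: [[0.016, -1.0, 0.002], [-1.0, -0.016, 0.0], [-0.0, -0.002, -1.0]]
wrist_force: [0.4, 0.5, -0.5]
gripper_width: 0.633
tcp_pos: [0.6182, 0.1051, 0.03]
wrist_force: [0.1, -0.3, -0.6]
tcp_pos: [0.6177, 0.1049, 0.0252]
wrist_force: [0.2, 0.7, -0.6]
```

```bash
python3 -m jog '{"delta_pos":[[0,0,-3],[0,0,0],[0,0,0]],"rot":[[0,0,0],[0,0,0],[0,0,0]],"grip":[0,0,0]}'| grep -E 'tcp|force'
python3 -m jog '{"delta_pos":[[0,0,0],[0,0,0],[0,0,0],[0,0,0],[0,0,25],[0,0,30],[0,0,40],[0,0,40],[0,0,0]],"rot":[[0,0,0],[0,0,0],[0,0,0],[0,0,0],[0,0,0],[0,0,0],[0,0,0],[0,0,0],[0,0,0]],"grip":[80,80,80,80,80,80,80,80,80]}'
python3 - <<'E'
from h import *
c=cap('wrist')
for b in blobs(c,.022): print(b)
for n in('top','scene'): print(n,[b for b in blobs(cap(n)) if b[4]<120])
E
```

```text
tcp_pos: [0.6177, 0.1049, 0.0222]
wrist_force: [-0.2, 0.2, -1.3]
time_s: 26.1
tcp_pos: [0.6231, 0.1061, 0.1675]
ee_rot: [[0.018, -1.0, 0.018], [-1.0, -0.018, 0.004], [-0.004, -0.018, -1.0]]
wrist_force: [1.1, 0.7, 1.5]
gripper_width: 0.8
('mustard', 460, 186, 9, 54, 6, [449.0, 286.0])
('mustard', 789, 193, 12, 60, -5, [110.0, 285.0])
('mustard', 617, 103, 82, 110, 1, [288.0, 194.0])
('teal', 406, 121, 37, 52, -90, [519.0, 220.0])
('teal', 620, -51, 14, 81, -89, [289.0, 8.0])
('orange', 514, 15, 25, 40, 1, [411.0, 101.0])
('orange', 648, -10, 13, 22, 23, [255.0, 63.0])
('orange', 515, -35, 25, 37, 1, [417.0, 33.0])
top [('mustard', 618, 106, 84, 113, 1, [243.0, 196.0]), ('mustard', 762, -300, 41, 45, -2, [376.0, 146.0]), ('teal', 397, 153, 50, 95, 1, [218.0, 267.0]), ('teal', 517, -315, 52, 95, -29, [384.0, 228.0]), ('teal', 622, -104, 84, 113, 1, [310.0, 191.0]), ('red', 381, -413, 50, 92, -2, [420.0, 276.0]), ('red', 735, -272, 32, 53, -59, [368.0, 155.0])]
scene [('mustard', 619, 106, 90, 116, 1, [296.0, 244.0]), ('mustard', 687, -354, 45, 69, -42, [180.0, 188.0]), ('teal', 403, 154, 52, 94, 1, [348.0, 210.0]), ('teal', 624, -105, 88, 116, 2, [244.0, 213.0]), ('teal', 522, -314, 51, 98, -29, [222.0, 167.0]), ('red', 725, -295, 63, 87, -36, [184.0, 202.0]), ('red', 386, -413, 51, 97, -3, [229.0, 135.0])]
```

The mustard coaster is in. Next is the near teal coaster at (397,154).

```bash
python3 -m jog '{"delta_pos":[[0,0,35],[-32,7,0],[-32,7,0],[-32,7,0],[-32,7,0],[-32,7,0],[-32,7,0],[-28,6,0],[0,0,0],[0,0,0]],"rot":[[0,0,0],[0,0,0],[0,0,0],[0,0,0],[0,0,0],[0,0,0],[0,0,0],[0,0,0],[0,0,0],[0,0,0]],"grip":[80,80,80,80,80,80,100,100,100,100]}'
python3 - <<'E'
from h import *
c=cap('wrist');s=r.sense();print(s['tcp_pos'],s['joints'].round())
for b in blobs(c): print(b)
E
```

```text
time_s: 27.08
tcp_pos: [0.3964, 0.1527, 0.1916]
ee_rot: [[0.018, -1.0, -0.002], [-1.0, -0.018, -0.001], [0.001, 0.002, -1.0]]
wrist_force: [-0.8, 0.5, 0.4]
gripper_width: 0.97
[0.3974828  0.15288167 0.19178369] [ 43.   4. -29.   0. -57. -42.]
('mustard', 172, 250, 5, 49, 9, [483.0, 287.0])
('mustard', 614, 259, 9, 54, -2, [76.0, 289.0])
('mustard', 616, 105, 86, 113, 1, [53.0, 139.0])
('mustard', 554, 9, 10, 29, 1, [107.0, 34.0])
('teal', 397, 152, 54, 96, 1, [277.0, 192.0])
('orange', 551, 12, 24, 44, 17, [112.0, 40.0])
```

```bash
python3 -m jog '{"delta_pos":[[0,0,-40],[0,0,-40],[0,0,-40],[0,0,-30],[0,0,-15],[0,0,-10],[0,0,-7],[0,0,0],[0,0,0],[0,0,0]],"rot":[[0,0,0],[0,0,0],[0,0,0],[0,0,0],[0,0,0],[0,0,0],[0,0,0],[0,0,0],[0,0,0],[0,0,0]],"grip":[100,100,100,80,74,74,74,74,74,74]}'
python3 -m jog '{"delta_pos":[[0,0,0],[0,0,0],[0,0,0],[0,0,0],[0,0,0],[0,0,0]],"rot":[[0,0,0],[0,0,0],[0,0,0],[0,0,0],[0,0,0],[0,0,0]],"grip":[50,50,40,0,0,0]}'
python3 -m jog '{"delta_pos":[[0,0,5],[0,0,10],[0,0,20],[0,0,30],[0,0,30],[0,0,35],[0,0,0],[0,0,0]],"rot":[[0,0,0],[0,0,0],[0,0,0],[0,0,0],[0,0,0],[0,0,0],[0,0,0],[0,0,0]],"grip":[0,0,0,0,0,0,0,0]}'
python3 - <<'E'
from h import *
c=cap('wrist');s=r.sense();t=s['tcp_pos'];print(t)
for b in blobs(c,t[2]+.0025): print(b)
E
```

```text
time_s: 27.97
tcp_pos: [0.3987, 0.1533, 0.0108]
ee_rot: [[0.015, -1.0, 0.001], [-1.0, -0.015, 0.001], [-0.001, -0.001, -1.0]]
wrist_force: [0.4, 0.2, -0.9]
gripper_width: 0.743
time_s: 28.47
tcp_pos: [0.3983, 0.1533, 0.0111]
ee_rot: [[0.016, -1.0, 0.001], [-1.0, -0.016, 0.001], [-0.001, -0.001, -1.0]]
wrist_force: [-0.8, -0.3, 7.1]
gripper_width: 0.628
time_s: 29.13
tcp_pos: [0.3985, 0.1537, 0.1422]
ee_rot: [[0.016, -1.0, 0.003], [-1.0, -0.016, 0.004], [-0.004, -0.003, -1.0]]
wrist_force: [-1.2, 0.2, -1.8]
gripper_width: 0.633
[0.39736116 0.15274665 0.14054201]
('mustard', 328, 166, 6, 28, -2, [417.0, 289.0])
('mustard', 468, 166, 5, 30, -2, [141.0, 286.0])
('mustard', 514, 97, 39, 62, 1, [35.0, 144.0])
('mustard', 487, 44, 6, 12, 1, [72.0, 16.0])
('teal', 398, 180, 16, 54, -89, [279.0, 312.0])
('teal', 398, 128, 52, 54, -89, [280.0, 212.0])
('orange', 482, 47, 18, 18, 1, [81.0, 22.0])
```

```bash
python3 -m jog '{"delta_pos":[[22.5,-25.7,15],[22.5,-25.7,10],[22.5,-25.7,0],[22.5,-25.7,0],[22.5,-25.7,0],[22.5,-25.7,0],[22.5,-25.7,0],[22.5,-25.7,0],[22.5,-25.7,0],[22.5,-25.7,0]],"rot":[[0,0,0],[0,0,0],[0,0,0],[0,0,0],[0,0,0],[0,0,0],[0,0,0],[0,0,0],[0,0,0],[0,0,0]],"grip":[0,0,0,0,0,0,0,0,0,0]}'
python3 -m jog '{"delta_pos":[[0,0,0],[0,0,0],[0,0,-35],[0,0,-30],[0,0,0],[0,0,0],[0,0,0]],"rot":[[0,0,0],[0,0,0],[0,0,0],[0,0,0],[0,0,0],[0,0,0],[0,0,0]],"grip":[0,0,0,0,0,0,0]}'
python3 - <<'E'
from h import *
c=cap('wrist');s=r.sense();t=s['tcp_pos'];print(t)
for b in blobs(c,t[2]+.002): print(b)
print([b for b in blobs(cap('top')) if b[4]<120])
E
```

```text
time_s: 30.02
tcp_pos: [0.6224, -0.1055, 0.1622]
ee_rot: [[0.015, -1.0, -0.006], [-1.0, -0.015, 0.0], [-0.0, 0.006, -1.0]]
wrist_force: [-0.5, 1.3, -0.5]
gripper_width: 0.63
time_s: 30.6
tcp_pos: [0.6235, -0.1035, 0.1016]
ee_rot: [[0.017, -1.0, 0.001], [-1.0, -0.017, -0.001], [0.001, -0.001, -1.0]]
wrist_force: [0.3, 0.3, -0.8]
gripper_width: 0.632
[ 0.62407749 -0.10357064  0.10243245]
('mustard', 554, -93, 5, 27, 3, [417.0, 287.0])
('mustard', 689, -93, 10, 33, -10, [145.0, 283.0])
('teal', 623, -78, 16, 54, -89, [279.0, 312.0])
('teal', 623, -134, 54, 61, 1, [280.0, 201.0])
[('mustard', 615, 156, 12, 81, -89, [220.0, 191.0]), ('mustard', 764, -300, 38, 45, -2, [376.0, 146.0]), ('teal', 517, -315, 51, 95, -29, [384.0, 228.0]), ('teal', 627, -63, 29, 96, -90, [296.0, 189.0]), ('red', 381, -415, 50, 90, -2, [421.0, 276.0]), ('red', 735, -272, 31, 53, -60, [368.0, 154.0])]
```

```bash
python3 -m jog '{"delta_pos":[[-1.5,-1,-30],[0,0,-20],[0,0,-12],[0,0,-6],[0,0,-4],[0,0,0],[0,0,0]],"rot":[[0,0,0],[0,0,0],[0,0,0],[0,0,0],[0,0,0],[0,0,0],[0,0,0]],"grip":[0,0,0,0,0,0,0]}'
python3 -m jog '{"delta_pos":[[0,0,-4],[0,0,-2],[0,0,0]],"rot":[[0,0,0],[0,0,0],[0,0,0]],"grip":[0,0,0]}'| grep -E 'tcp|force'
```

```text
time_s: 31.28
tcp_pos: [0.6224, -0.105, 0.0296]
ee_rot: [[0.016, -1.0, 0.002], [-1.0, -0.016, -0.0], [0.0, -0.002, -1.0]]
wrist_force: [1.0, -0.2, -1.1]
gripper_width: 0.628
tcp_pos: [0.6213, -0.105, 0.0224]
wrist_force: [-0.4, -0.0, -1.6]
```

```bash
python3 -m jog '{"delta_pos":[[0,0,0],[0,0,0],[0,0,0],[0,0,0],[0,0,25],[0,0,30],[0,0,40],[0,0,40],[0,0,30]],"rot":[[0,0,0],[0,0,0],[0,0,0],[0,0,0],[0,0,0],[0,0,0],[0,0,0],[0,0,0],[0,0,0]],"grip":[80,80,80,80,80,80,80,80,80]}'
python3 - <<'E'
from h import *
s=r.sense();print(s['tcp_pos'])
for n in('top','scene','wrist'): print(n,[b for b in blobs(cap(n)) if b[4]<120])
E
```

```text
time_s: 32.28
tcp_pos: [0.6223, -0.1053, 0.1915]
ee_rot: [[0.016, -1.0, 0.004], [-1.0, -0.016, -0.001], [0.001, -0.004, -1.0]]
wrist_force: [0.7, -0.1, 0.5]
gripper_width: 0.804
[ 0.62234098 -0.10527668  0.19151607]
top [('mustard', 764, -300, 37, 45, -2, [376.0, 146.0]), ('teal', 517, -315, 52, 95, -29, [384.0, 228.0]), ('teal', 622, -104, 84, 113, 1, [305.0, 196.0]), ('red', 382, -413, 50, 92, -3, [420.0, 276.0])]
scene [('mustard', 619, 104, 90, 119, 1, [296.0, 244.0]), ('mustard', 686, -354, 52, 65, -51, [180.0, 188.0]), ('teal', 624, -105, 91, 116, 2, [244.0, 212.0]), ('orange', 500, -25, 29, 90, 1, [288.0, 202.0]), ('red', 724, -293, 64, 85, -31, [184.0, 202.0])]
wrist [('mustard', 440, -5, 9, 56, 3, [449.0, 288.0]), ('mustard', 811, -1, 13, 64, -5, [110.0, 285.0]), ('teal', 621, -105, 84, 113, 1, [285.0, 192.0]), ('teal', 527, -273, 22, 44, -89, [394.0, 8.0]), ('orange', 736, -267, 28, 64, -89, [161.0, 14.0]), ('red', 749, -273, 16, 45, -89, [148.0, 6.0])]
```

```bash
python3 -m jog '{"delta_pos":[[-15,-30,0],[-15,-30,0],[-15,-30,0],[-15,-30,0],[-15,-30,0],[-15,-30,0],[-15,-30,0],[0,0,0],[0,0,0],[0,0,0]],"rot":[[0,0,-4.3],[0,0,-4.3],[0,0,-4.3],[0,0,-4.3],[0,0,-4.3],[0,0,-4.3],[0,0,-4.3],[0,0,0],[0,0,0],[0,0,0]],"grip":[80,80,80,80,80,80,100,100,100,100]}'
python3 - <<'E'
from h import *
c=cap('wrist');s=r.sense();print(s['tcp_pos'],s['joints'].round())
for b in blobs(c): print(b)
E
```

```text
time_s: 33.27
tcp_pos: [0.5159, -0.3148, 0.1862]
ee_rot: [[-0.488, -0.873, -0.002], [-0.873, 0.488, 0.001], [0.0, 0.002, -1.0]]
wrist_force: [0.5, 0.3, 1.1]
gripper_width: 0.968
[ 0.51634658 -0.31433871  0.18649571] [-16.  22.  -6.  -0. -63. -13.]
('mustard', 373, -122, 5, 46, -21, [483.0, 286.0])
('mustard', 752, -334, 9, 50, -34, [75.0, 287.0])
('teal', 517, -317, 54, 96, -29, [276.0, 192.0])
('red', 382, -410, 53, 85, -3, [352.0, 32.0])
```

```bash
python3 -m jog '{"delta_pos":[[0.5,-1.5,-40],[0,0,-40],[0,0,-40],[0,0,-24],[0,0,-15],[0,0,-10],[0,0,-7],[0,0,0],[0,0,0],[0,0,0]],"rot":[[0,0,0],[0,0,0],[0,0,0],[0,0,0],[0,0,0],[0,0,0],[0,0,0],[0,0,0],[0,0,0],[0,0,0]],"grip":[100,100,100,80,74,74,74,74,74,74]}'
python3 -m jog '{"delta_pos":[[0,0,0],[0,0,0],[0,0,0],[0,0,0],[0,0,0],[0,0,0]],"rot":[[0,0,0],[0,0,0],[0,0,0],[0,0,0],[0,0,0],[0,0,0]],"grip":[50,50,40,0,0,0]}'
python3 -m jog '{"delta_pos":[[0,0,5],[0,0,10],[0,0,20],[0,0,30],[0,0,35],[0,0,35],[0,0,20],[0,0,0]],"rot":[[0,0,0],[0,0,0],[0,0,0],[0,0,0],[0,0,0],[0,0,0],[0,0,0],[0,0,0]],"grip":[0,0,0,0,0,0,0,0]}'
python3 - <<'E'
from h import *
c=cap('wrist');s=r.sense();t=s['tcp_pos'];print(t)
for b in blobs(c,t[2]+.0025): print(b)
E
```

```text
time_s: 34.15
tcp_pos: [0.5181, -0.3167, 0.0128]
ee_rot: [[-0.487, -0.873, 0.003], [-0.873, 0.487, -0.001], [-0.0, -0.003, -1.0]]
wrist_force: [-0.0, 0.9, -0.6]
gripper_width: 0.742
time_s: 34.65
tcp_pos: [0.5175, -0.3168, 0.0124]
ee_rot: [[-0.488, -0.873, 0.001], [-0.873, 0.488, -0.001], [-0.0, -0.002, -1.0]]
wrist_force: [-1.4, 1.8, 6.1]
gripper_width: 0.625
time_s: 35.32
tcp_pos: [0.5197, -0.318, 0.1731]
ee_rot: [[-0.487, -0.873, 0.011], [-0.873, 0.487, -0.005], [-0.001, -0.012, -1.0]]
wrist_force: [1.0, 0.3, -0.2]
gripper_width: 0.626
[ 0.5181883  -0.31706307  0.16987752]
('mustard', 465, -273, 4, 28, -26, [416.0, 286.0])
('mustard', 586, -342, 5, 31, -34, [143.0, 284.0])
('teal', 533, -294, 16, 54, 61, [279.0, 312.0])
('teal', 508, -339, 50, 54, 61, [277.0, 217.0])
('red', 434, -391, 27, 40, -3, [365.0, 33.0])
```

```bash
python3 -m jog '{"delta_pos":[[15,30.4,0],[15,30.4,0],[15,30.4,0],[15,30.4,0],[15,30.4,0],[15,30.4,0],[15,30.4,0],[0,0,0],[0,0,0],[0,0,0]],"rot":[[0,0,4.3],[0,0,4.3],[0,0,4.3],[0,0,4.3],[0,0,4.3],[0,0,4.3],[0,0,4.3],[0,0,0],[0,0,0],[0,0,0]],"grip":[0,0,0,0,0,0,0,0,0,0]}'
python3 -m jog '{"delta_pos":[[0,0,-35],[0,0,-33],[0,0,0],[0,0,0],[0,0,0]],"rot":[[0,0,0],[0,0,0],[0,0,0],[0,0,0],[0,0,0]],"grip":[0,0,0,0,0]}'
python3 - <<'E'
from h import *
c=cap('wrist');s=r.sense();t=s['tcp_pos'];print(t)
for b in blobs(c,t[2]+.002): print(b)
E
```

```text
time_s: 36.2
tcp_pos: [0.6208, -0.1037, 0.1649]
ee_rot: [[0.015, -1.0, -0.003], [-1.0, -0.015, 0.0], [-0.0, 0.003, -1.0]]
wrist_force: [-0.7, -0.3, -0.4]
gripper_width: 0.624
time_s: 36.62
tcp_pos: [0.6227, -0.1049, 0.1]
ee_rot: [[0.015, -1.0, 0.002], [-1.0, -0.015, -0.001], [0.001, -0.002, -1.0]]
wrist_force: [-0.2, 0.3, -0.4]
gripper_width: 0.625
[ 0.62327491 -0.10460744  0.1007352 ]
('mustard', 554, -95, 6, 28, 2, [415.0, 287.0])
('mustard', 688, -94, 9, 33, -13, [146.0, 282.0])
('teal', 622, -79, 16, 53, -89, [279.0, 312.0])
('teal', 622, -135, 54, 60, 1, [280.0, 202.0])
```

```bash
python3 -m jog '{"delta_pos":[[-1,0,-30],[0,0,-20],[0,0,-8],[0,0,-3],[0,0,0],[0,0,0]],"rot":[[0,0,0],[0,0,0],[0,0,0],[0,0,0],[0,0,0],[0,0,0]],"grip":[0,0,0,0,0,0]}'
python3 -m jog '{"delta_pos":[[0,0,-2],[0,0,0],[0,0,0]],"rot":[[0,0,0],[0,0,0],[0,0,0]],"grip":[0,0,0]}'| grep -E 'tcp|force'
python3 -m jog '{"delta_pos":[[0,0,-1],[0,0,0],[0,0,0]],"rot":[[0,0,0],[0,0,0],[0,0,0]],"grip":[0,0,0]}'| grep -E 'tcp|force'
```

```text
time_s: 37.17
tcp_pos: [0.6224, -0.1038, 0.0393]
ee_rot: [[0.016, -1.0, 0.003], [-1.0, -0.016, -0.0], [0.0, -0.003, -1.0]]
wrist_force: [-0.1, -0.8, -1.4]
gripper_width: 0.625
tcp_pos: [0.6213, -0.1037, 0.0362]
wrist_force: [0.4, 0.4, -0.2]
tcp_pos: [0.621, -0.1037, 0.0346]
wrist_force: [0.3, -0.4, 0.1]
```

Release, lift, move aside towards y=0, and inspect both bays.

```bash
python3 -m jog '{"delta_pos":[[0,0,0],[0,0,0],[0,0,0],[0,0,0],[0,0,25],[0,0,35],[0,0,40],[0,0,40],[0,0,40],[0,0,0]],"rot":[[0,0,0],[0,0,0],[0,0,0],[0,0,0],[0,0,0],[0,0,0],[0,0,0],[0,0,0],[0,0,0],[0,0,0]],"grip":[80,80,80,80,80,80,80,80,80,80]}'
python3 -m jog '{"delta_pos":[[-35,10,0],[-35,10,0],[-35,10,0],[-35,10,0],[-35,10,0],[-15,10,0],[0,0,0],[0,0,0]],"rot":[[0,0,7],[0,0,7],[0,0,7],[0,0,7],[0,0,7],[0,0,7],[0,0,7],[0,0,7]],"grip":[80,80,80,80,80,60,45,45]}'
python3 -m jog '{"delta_pos":[[0,10,0],[0,10,0],[0,10,0],[0,10,0],[0,4,0],[0,0,0],[0,0,0]],"rot":[[0,0,7],[0,0,7],[0,0,7],[0,0,7],[0,0,6],[0,0,0],[0,0,0]],"grip":[45,45,45,45,45,45,45]}'
python3 - <<'E'
from h import *
s=r.sense();print(s['tcp_pos'],s['ee_rot'][:,0])
c=cap('wrist');b=cap('scene')
B=cv2.resize(b['frame'][130:300,190:370],None,fx=1.8,fy=1.8,interpolation=cv2.INTER_CUBIC)
A=c['frame'][:306,60:500];cv2.imwrite('pics/x2.png',cv2.cvtColor(np.hstack([A,B]),cv2.COLOR_RGB2BGR))
for n in('top','scene'): print(n,[b for b in blobs(cap(n)) if b[4]<120])
E
```

```text
time_s: 38.5
tcp_pos: [0.6256, -0.1045, 0.2251]
ee_rot: [[0.017, -1.0, 0.019], [-1.0, -0.017, -0.002], [0.003, -0.019, -1.0]]
wrist_force: [0.5, -0.3, 2.5]
gripper_width: 0.801
time_s: 39.17
tcp_pos: [0.4299, -0.0434, 0.215]
ee_rot: [[0.842, -0.54, 0.002], [-0.54, -0.842, 0.0], [0.001, -0.001, -1.0]]
wrist_force: [0.3, 0.2, 0.7]
gripper_width: 0.655
time_s: 39.75
tcp_pos: [0.4308, 0.0003, 0.2144]
ee_rot: [[1.0, 0.014, 0.0], [0.014, -1.0, 0.0], [0.0, -0.0, -1.0]]
wrist_force: [0.3, 0.5, -0.2]
gripper_width: 0.454
[4.30806862e-01 3.20653304e-04 2.14423719e-01] [9.99908115e-01 1.35555681e-02 9.28552596e-05]
top [('mustard', 618, 107, 84, 112, 1, [237.0, 190.0]), ('mustard', 763, -302, 38, 47, -1, [376.0, 146.0]), ('teal', 622, -104, 84, 113, 1, [310.0, 191.0]), ('red', 381, -413, 50, 92, -3, [421.0, 277.0]), ('red', 737, -271, 28, 50, -62, [367.0, 154.0])]
scene [('mustard', 619, 104, 90, 119, 1, [296.0, 244.0]), ('mustard', 686, -354, 45, 69, -42, [180.0, 188.0]), ('orange', 500, -25, 30, 89, 2, [288.0, 202.0]), ('red', 725, -295, 63, 87, -36, [184.0, 202.0]), ('red', 387, -412, 51, 96, -4, [229.0, 136.0])]
```

View pics/x2.png

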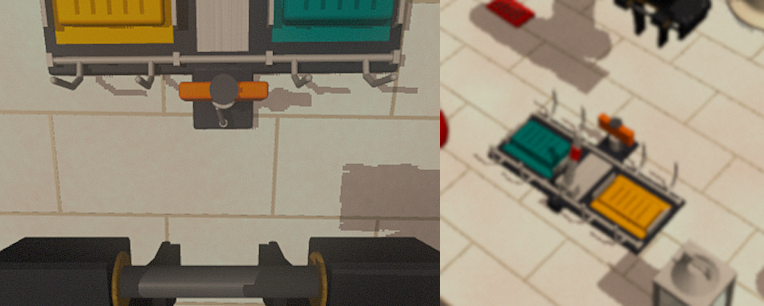

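Both bays are right: coasters flat and square, with ridges visible at (100,10) and (330,10). Both teals are stacked, and the rings and lever are open. Now I pinch the raised lever and reverse the arc.

```bash
python3 -m jog '{"delta_pos":[[35,0,0],[35,0,0],[35,0,0],[35,0,0],[35,0,0],[34,0,0],[0,0,0],[0,0,0]],"rot":[[0,0,0],[0,0,0],[0,0,0],[0,0,0],[0,0,0],[0,0,0],[0,0,0],[0,0,0]],"grip":[45,45,45,45,45,45,45,45]}'
python3 -m jog '{"delta_pos":[[0,0,-30],[0,0,-30],[0,0,-30],[0,0,-21],[0,0,0],[0,0,0],[0,0,0]],"rot":[[0,0,0],[0,0,0],[0,0,0],[0,0,0],[0,0,0],[0,0,0],[0,0,0]],"grip":[45,45,45,45,45,45,45]}'
python3 -m jog '{"delta_pos":[[0,0,0],[0,0,0],[0,0,0],[0,0,0],[0,0,0],[0,0,0],[0,0,0],[0,0,0]],"rot":[[0,0,0],[0,0,0],[0,0,0],[0,0,0],[0,0,0],[0,0,0],[0,0,0],[0,0,0]],"grip":[20,15,10,0,0,0,0,0]}'
```

```text
time_s: 40.62
tcp_pos: [0.6407, -0.0003, 0.2123]
ee_rot: [[1.0, 0.014, -0.003], [0.014, -1.0, -0.001], [-0.003, 0.0, -1.0]]
wrist_force: [-0.1, -0.8, 0.0]
gripper_width: 0.451
time_s: 41.2
tcp_pos: [0.6408, 0.0003, 0.1057]
ee_rot: [[1.0, 0.016, 0.003], [0.016, -1.0, 0.0], [0.003, -0.0, -1.0]]
wrist_force: [0.5, -0.6, 0.2]
gripper_width: 0.45
time_s: 41.87
tcp_pos: [0.6401, 0.0006, 0.104]
ee_rot: [[1.0, 0.016, 0.001], [0.016, -1.0, 0.0], [0.001, -0.0, -1.0]]
wrist_force: [-1.4, 2.3, 3.8]
gripper_width: 0.157
```

```bash
python3 -m jog '{"delta_pos":[[-7,0,-3.4],[-7,0,-4],[-6.5,0,-4.7],[-6,0,-5.2],[-5.4,0,-6],[-5,0,-6.3],[0,0,0],[0,0,0]],"rot":[[0,0,0],[0,0,0],[0,0,0],[0,0,0],[0,0,0],[0,0,0],[0,0,0],[0,0,0]],"grip":[0,0,0,0,0,0,0,0]}'
python3 -m jog '{"delta_pos":[[-4.2,-0.5,-6.8],[-3.5,0,-7],[-2.7,0,-7.6],[-2,0,-8],[-1.2,0,-8],[-0.4,0,-8],[0,0,-2],[0,0,0],[0,0,0],[0,0,0]],"rot":[[0,0,0],[0,0,0],[0,0,0],[0,0,0],[0,0,0],[0,0,0],[0,0,0],[0,0,0],[0,0,0],[0,0,0]],"grip":[0,0,0,0,0,0,0,0,0,0]}'
```

```text
time_s: 42.53
tcp_pos: [0.6024, -0.0002, 0.0744]
ee_rot: [[1.0, 0.016, -0.001], [0.016, -1.0, -0.001], [-0.001, 0.001, -1.0]]
wrist_force: [-4.0, -0.6, 6.2]
gripper_width: 0.154
time_s: 43.37
tcp_pos: [0.5878, -0.0005, 0.0263]
ee_rot: [[1.0, 0.016, -0.003], [0.016, -1.0, -0.001], [-0.003, 0.001, -1.0]]
wrist_force: [-6.3, 0.0, 6.4]
gripper_width: 0.156
```

Release, then press on the lever top with closed fingers to make sure it is fully down.

```bash
python3 -m jog '{"delta_pos":[[0,0,0],[0,0,0],[0,0,0],[0,0,0],[0,0,15],[0,0,15],[0,0,0],[0,0,0],[0,0,0],[0,0,0]],"rot":[[0,0,0],[0,0,0],[0,0,0],[0,0,0],[0,0,0],[0,0,0],[0,0,0],[0,0,0],[0,0,0],[0,0,0]],"grip":[40,40,40,40,40,20,0,0,0,0]}'
python3 -m jog '{"delta_pos":[[0,0,0],[0,0,0],[0,0,-10],[0,0,-5],[0,0,-3],[0,0,0],[0,0,0]],"rot":[[0,0,0],[0,0,0],[0,0,0],[0,0,0],[0,0,0],[0,0,0],[0,0,0]],"grip":[0,0,0,0,0,0,0]}'
```

```text
time_s: 44.2
tcp_pos: [0.5884, -0.0003, 0.0555]
ee_rot: [[1.0, 0.016, -0.002], [0.016, -1.0, -0.0], [-0.002, 0.0, -1.0]]
wrist_force: [-0.0, 0.3, 0.3]
gripper_width: 0.109
time_s: 44.78
tcp_pos: [0.5889, -0.0003, 0.038]
ee_rot: [[1.0, 0.016, -0.001], [0.016, -1.0, -0.0], [-0.001, 0.0, -1.0]]
wrist_force: [-1.0, -0.5, 0.5]
gripper_width: 0.006
```

```bash
python3 -m jog '{"delta_pos":[[0,0,-2],[0,0,-1],[0,0,0],[0,0,0]],"rot":[[0,0,0],[0,0,0],[0,0,0],[0,0,0]],"grip":[0,0,0,0]}'| grep -E 'tcp|force'
python3 -m jog '{"delta_pos":[[0,0,-1.5],[0,0,0],[0,0,0]],"rot":[[0,0,0],[0,0,0],[0,0,0]],"grip":[0,0,0]}'| grep -E 'tcp|force'
```

```text
tcp_pos: [0.5894, -0.0002, 0.0367]
wrist_force: [-1.6, 0.2, 5.7]
tcp_pos: [0.5895, -0.0002, 0.0365]
wrist_force: [-4.7, 1.3, 13.0]
```

Firm contact at the flat-lever height, so the lever is down. Next, the lock.

```bash
python3 -m jog '{"delta_pos":[[0,0,30],[0,0,40],[0,0,40],[0,0,40],[-10,0,10],[-10,0,0],[-10,0,0],[-10,0,0],[-10,0,0],[-10,-1,0]],"rot":[[0,0,0],[0,0,0],[0,0,0],[0,0,-7],[0,0,-7],[0,0,-7],[0,0,-7],[0,0,-7],[0,0,-7],[0,0,-7]],"grip":[0,0,0,20,60,60,60,60,60,60]}'
python3 -m jog '{"delta_pos":[[0,0,0],[0,0,0],[0,0,0],[0,0,0],[0,0,0],[0,0,0],[0,0,0],[0,0,0],[0,0,0]],"rot":[[0,0,-7],[0,0,-7],[0,0,-7],[0,0,-7],[0,0,-7],[0,0,-5.7],[0,0,0],[0,0,0],[0,0,0]],"grip":[60,60,60,60,60,60,60,60,60]}'
python3 - <<'E'
from h import *
c=cap('wrist')
for b in blobs(c,.072,30): print(b)
A=c['frame'][:306,60:500];b=cap('scene')
B=cv2.resize(b['frame'][130:300,190:370],None,fx=1.8,fy=1.8,interpolation=cv2.INTER_CUBIC)
cv2.imwrite('pics/x3.png',cv2.cvtColor(np.hstack([A,B]),cv2.COLOR_RGB2BGR))
E
```

```text
time_s: 46.2
tcp_pos: [0.5284, -0.0012, 0.194]
ee_rot: [[0.663, -0.748, 0.0], [-0.748, -0.663, 0.0], [-0.0, -0.001, -1.0]]
wrist_force: [0.9, 0.2, -0.5]
gripper_width: 0.447
time_s: 46.95
tcp_pos: [0.529, -0.0012, 0.194]
ee_rot: [[0.023, -1.0, 0.0], [-1.0, -0.023, 0.0], [-0.0, -0.0, -1.0]]
wrist_force: [-0.8, -0.3, -0.4]
gripper_width: 0.598
('mustard', 577, 99, 22, 30, 1, [226.0, 314.0])
('mustard', 408, 69, 8, 49, 2, [411.0, 287.0])
('mustard', 644, 71, 10, 57, -5, [148.0, 283.0])
('mustard', 608, 42, 21, 37, -89, [184.0, 252.0])
('mustard', 574, 39, 14, 25, 2, [228.0, 250.0])
('mustard', 527, 23, 9, 23, 2, [280.0, 234.0])
('mustard', 527, -26, 8, 20, 1, [281.0, 178.0])
('teal', 604, -59, 15, 69, -89, [187.0, 136.0])
('teal', 605, -102, 59, 69, -89, [183.0, 78.0])
('teal', 606, -140, 9, 69, -89, [180.0, 24.0])
('orange', 527, 22, 13, 24, 2, [280.0, 232.0])
('orange', 582, -9, 12, 16, -89, [216.0, 197.0])
('orange', 527, -27, 13, 29, 1, [280.0, 178.0])
('red', 585, -9, 13, 21, -89, [212.0, 198.0])
```

View pics/x3.png

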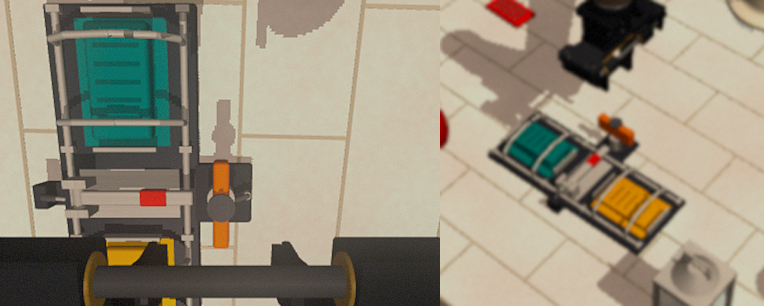

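The rings are closed over the coasters and the lever is flat, with the red band at (153,198). The lock bar is at (221,200) along y. I pinch it and turn it back.

```bash
python3 -m jog '{"delta_pos":[[-0.5,0,-35],[0,0,-35],[0,0,-35],[0,0,-25],[0,0,0],[0,0,0]],"rot":[[0,0,0],[0,0,0],[0,0,0],[0,0,0],[0,0,0],[0,0,0]],"grip":[60,60,60,60,60,60]}'|grep -E 'tcp|force'
python3 -m jog '{"delta_pos":[[0,0,0],[0,0,0],[0,0,0],[0,0,0],[0,0,0],[0,0,0],[0,0,0],[0,0,0],[0,0,0],[0,0,0]],"rot":[[0,0,0],[0,0,0],[0,0,0],[0,0,0],[0,0,0],[0,0,0],[0,0,0],[0,0,0],[0,0,0],[0,0,0]],"grip":[10,0,0,0,0,0,0,0,0,0]}'
python3 -m jog '{"delta_pos":[[0,0,0],[0,0,0],[0,0,0],[0,0,0],[0,0,0],[0,0,0],[0,0,0],[0,0,0],[0,0,0],[0,0,0]],"rot":[[0,0,5],[0,0,5],[0,0,5],[0,0,5],[0,0,5],[0,0,5],[0,0,5],[0,0,5],[0,0,5],[0,0,5]],"grip":[0,0,0,0,0,0,0,0,0,0]}'
python3 -m jog '{"delta_pos":[[0,0,0],[0,0,0],[0,0,0],[0,0,0],[0,0,0],[0,0,0],[0,0,0],[0,0,0],[0,0,0],[0,0,0]],"rot":[[0,0,5],[0,0,5],[0,0,5],[0,0,5],[0,0,5],[0,0,5],[0,0,5],[0,0,5],[0,0,0],[0,0,0]],"grip":[0,0,0,0,0,0,0,0,0,0]}'
python3 -m jog '{"delta_pos":[[0,0,0],[0,0,0],[0,0,0],[0,0,0],[0,0,0],[0,0,0],[0,0,30],[0,0,30],[0,0,40],[0,0,30]],"rot":[[0,0,0],[0,0,0],[0,0,0],[0,0,0],[0,0,0],[0,0,0],[0,0,0],[0,0,0],[0,0,0],[0,0,0]],"grip":[60,60,60,60,60,60,60,60,60,60]}'
python3 -m jog '{"delta_pos":[[-30,0,0],[-30,0,0],[-30,0,0],[0,0,0],[0,0,0]],"rot":[[0,0,0],[0,0,0],[0,0,0],[0,0,0],[0,0,0]],"grip":[60,60,60,60,60]}'
python3 - <<'E'
from h import *
c=cap('wrist')
for b in blobs(c,.072,30): print(b)
A=c['frame'][:306,60:500];b=cap('scene')
B=cv2.resize(b['frame'][130:300,190:370],None,fx=1.8,fy=1.8,interpolation=cv2.INTER_CUBIC)
cv2.imwrite('pics/x4.png',cv2.cvtColor(np.hstack([A,B]),cv2.COLOR_RGB2BGR))
E
```

```text
tcp_pos: [0.5282, -0.0015, 0.0633]
wrist_force: [0.7, 0.2, 1.0]
time_s: 48.38
tcp_pos: [0.5278, -0.0013, 0.0642]
ee_rot: [[0.021, -1.0, -0.001], [-1.0, -0.021, -0.0], [0.0, 0.001, -1.0]]
wrist_force: [-3.5, 0.2, 5.4]
gripper_width: 0.155
time_s: 49.22
tcp_pos: [0.5274, -0.0015, 0.0642]
ee_rot: [[0.782, -0.623, -0.002], [-0.623, -0.782, -0.001], [-0.001, 0.002, -1.0]]
wrist_force: [-4.0, 1.7, 6.5]
gripper_width: 0.157
time_s: 50.05
tcp_pos: [0.5273, -0.0019, 0.0642]
ee_rot: [[1.0, 0.021, -0.003], [0.021, -1.0, -0.001], [-0.003, 0.001, -1.0]]
wrist_force: [-4.3, -0.6, 6.4]
gripper_width: 0.157
time_s: 50.88
tcp_pos: [0.5291, -0.0013, 0.1967]
ee_rot: [[1.0, 0.021, 0.002], [0.021, -1.0, -0.0], [0.002, 0.0, -1.0]]
wrist_force: [0.8, 0.3, 0.3]
gripper_width: 0.596
time_s: 51.3
tcp_pos: [0.4376, -0.0013, 0.1945]
ee_rot: [[1.0, 0.022, 0.001], [0.022, -1.0, 0.0], [0.001, -0.0, -1.0]]
wrist_force: [1.0, 0.6, -0.3]
gripper_width: 0.603
('mustard', 361, 117, 7, 48, 90, [147.0, 287.0])
('mustard', 371, -118, 13, 59, -74, [409.0, 280.0])
('mustard', 508, -2, 9, 14, -88, [281.0, 121.0])
('mustard', 551, -1, 10, 24, -89, [281.0, 64.0])
('mustard', 578, 50, 21, 31, -87, [215.0, 22.0])
('mustard', 577, 95, 30, 60, 1, [155.0, 22.0])
('mustard', 576, 131, 5, 31, -83, [106.0, 24.0])
('teal', 582, -132, 4, 31, 84, [458.0, 23.0])
('teal', 581, -96, 30, 60, 1, [409.0, 22.0])
('teal', 580, -51, 21, 32, 88, [349.0, 22.0])
('orange', 503, -2, 13, 26, -89, [282.0, 127.0])
('orange', 551, -1, 13, 26, -89, [282.0, 64.0])
('orange', 583, 3, 10, 20, 75, [279.0, 16.0])
('red', 581, 0, 12, 21, -89, [282.0, 19.0])
```

View pics/x4.png

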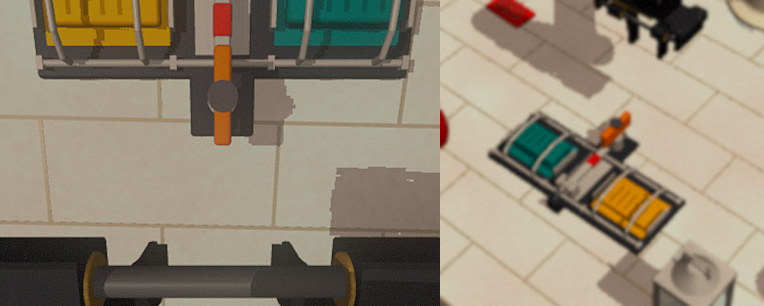

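The lock bar is back along x (pixels (222,40)–(222,140)), over the lever tip. The rings are closed, the coasters are flat, and the robot is clear of everything. Handing in.

```bash
python3 -c "
from h import *
print(finish_job())"
```

```text
the job is handed in; nothing more can be done
None
```

The job is handed in: all three coasters present (one mustard, two teal) are in their bays, with the rings closed over them and the lock back on. I turned the lock off, lifted the lever by pinching it, and laid the mustard coaster in its bay and the two teals stacked in theirs. Then I swung the lever down, pressed on it to make sure, and turned the lock on. The clock read about 51 s of the allowed 210.

**Last checks:** the final pictures show the following.
- The lock bar lies along x over the lever tip, within about 1° of the keeper's direction.
- The lever is flat; pressing met firm contact (13 N) at its flat height.
- The coasters look flat and square under the closed rings. I judged this from the pictures only and did not measure each coaster's offset in its bay.
- The gripper is clear of everything, and I saw no sign of any bystander having moved, though I did not measure them.

**Disagreement:** the fingertips reached less far ahead of the TCP than the stated 25 mm. My first two pinches at the lever therefore closed just above it, the second with a light touch (about 4 N). I corrected this by going lower and checking the force, and the later grasps held.

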